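# Lay out a gift order on the packing bench

## Task

Lay the order out for packing on the row of three kraft cards: the amber bottle on the card next to the blue label dispenser, the white label roll on the card next to the open carton, and the green box between them on the middle card, each in the middle of its card. Then lay the brown tape roll flat on top of the label roll and stand the blue-lidded jar on top of the green box, each centred on what is under it. Leave everything upright, steady and released.

Things in the scene. Friction and masses are not known exactly. Their poses are not given: they have to be found in the camera images.
- bottle: loose upright amber bottle with white label and black screw cap: body 44 mm in diameter and straight from 0 to 60 mm height, 95 mm tall overall, cap 28 mm in diameter. Origin: centre of the underside, z up.
- label_roll: loose white roll of paper labels standing on its flat end, 66 mm in diameter, 55 mm tall, with a brown core. Origin: centre of the underside, z up.
- gift_box: loose small closed green box with a white band, 60 x 60 mm along its own x and y, 45 mm tall. Origin: centre of the underside, z up.
- tape_roll: loose dark brown roll of parcel tape lying flat, 64 mm in diameter, 25 mm tall, 40 mm core. Origin: centre of the underside, z up.
- jar: loose small white jar with a wide blue lid, upright, 41 mm in diameter (lid 44 mm, from 26 to 40 mm height), 40 mm tall. Origin: centre of the underside, z up.
- card_left: square kraft card, 96 x 96 mm, 3 mm thick, lying fixed on the bench, a dark ring printed round its centre (74 mm across); the card at the left (+y) end of the row of three as the robot sees it. Neighbouring cards are 125 to 146 mm apart, centre to centre. Origin: centre of the underside, z up.
- card_mid: square kraft card, 96 x 96 mm, 3 mm thick, lying fixed on the bench, a dark ring printed round its centre (74 mm across); the middle card of the row; its y axis runs along the row towards the left card. Origin: centre of the underside, z up.
- card_right: square kraft card, 96 x 96 mm, 3 mm thick, lying fixed on the bench, a dark ring printed round its centre (74 mm across); the card at the right (-y) end of the row. Origin: centre of the underside, z up.
- dispenser: blue bench-top label dispenser with a big white roll on an axle between two blue cheeks, 150 (x) x 126 (y) x 110 mm tall, fixed; it stands beyond one end of the row of cards, sometimes the left, sometimes the right, about 315 mm from the middle card. Origin: centre of the underside, z up.
- carton: open kraft shipping carton, 130 x 110 x 105 mm tall with two thin flaps folded out (reaching about 30 mm farther along +y and -y), fixed; it stands beyond the other end of the row, across from the dispenser. Origin: centre of the underside, z up.

How it is judged:
By the outcome, as a careful person would: the job done as asked, in the order asked, and still so for the second after the job is handed in, with the robot touching nothing.
It also fails if it takes over 115 s, if anything falls off the work surface, if the arm or the gripper's body presses on something with over 40 N, if the wrist force passes 120 N, or if a joint passes its speed limit or range.

## Robot

A 6-joint arm with a two-finger parallel gripper is mounted at the origin on the work surface. World frame = base frame: x ahead of the robot, y to its left, z up, the work surface at z = 0. Lengths are in mm, angles in rad, forces in N, time in s.
With the tool pointing down it reaches from about 300 to 775 mm from the base axis. Payload 14.6 kg.
Tool frame: the origin (TCP) lies midway between the tips of the shut fingers; the grasp point (between the pads) lies manip.grasp_offset behind it (manip.grasp_offset is the distance from the TCP to the grasp point, in mm); z points along the fingers, y is the direction in which the jaws open and shut (so a half turn about z gives the same grasp; the last joint's range is limited). The gripper opens to 94 mm and grips with 3 to 60 N. Pads are 16 mm wide; open, the fingers measure 119 mm over their backs; the gripper's body (75 mm by 177 mm) begins 78 mm behind the grasp point.
Start: joints at [-1.183, 0.3, 1.521, -0, 1.321, -0.067], TCP at [241.597, -494.085, 169.746] pointing down, gripper open.
Joint ranges: [-3.03, 3.03], [-0.79, 2.21], [0.23, 2.52], [-1.04, 4.18], [0, 3.07], [-2.55, 2.55]. Speed limits (rad/s): [2.22, 2.22, 2.57, 3.14, 3.14, 3.14].

## Interface

Orientations are given as [roll, pitch, yaw] about the fixed x, y, z axes, in that order (R = Rz(yaw) Ry(pitch) Rx(roll)).
In Python, from cell import monitor, vision, order, manip gives the robot as it stands.
- The arm moves only by the shell command python3 -m jog 'ROWS' [FORCE]. ROWS is JSON, a list of rows, each a list of 7 numbers: the shift along the tool's x, y, z in cm, then the turn, a rotation vector about the tool's x, y, z in rad, then the opening in per cent of the stroke, from 0 (shut) to 100 (fully open). In form: [[tx, ty, tz, rx, ry, rz, jaw], ...]. A call has 1 to 8 rows; each row shifts and turns the commanded pose from where the row before left it, along the tool's axes as they then stand; what a row does not reach is not made up. A row lasts 1/10 s, in which the tool goes at most 50 mm and 8.59 degrees, less where a joint would pass 70% of its speed; a pose out of reach is approached as far as the arm can. A call is refused whole if a number of a shift passes 5 or a number of a turn 0.15, either way. A call with a gripper value outside its range is refused whole. The fingers move at their own pace and stop on an object; FORCE is the grip in N (left out, the last holds). Time passes only in rows, so rows that do not move let the fingers close. It gives the time, the measured TCP pose, the force and the opening at its end, in the units of the state.
- monitor.read_state(): the state, without advancing time (a new reading comes with each control period).
- vision.camera(name): name is "scene" or "top" or "wrist"; returns a dict with "color" (480x640x3 uint8, blue, green, red), "fx", "fy", "cx", "cy" (pixels), "distortion" ([k1, k2, p1, p2, k3] as OpenCV has them; the pictures are not rectified), "cam_to_world" (4x4, takes a point from camera to world coordinates); the wrist camera has in their place "tool_from_camera" (4x4, takes a point from camera to tool coordinates, whose origin is the TCP and whose axes are the flange's). Camera axes: x right, y down, z forward; pixel columns grow to the right and rows downward; lengths in mm; the calibration is good to about 2 mm. A picture is of the moment at which its call begins: read the wrist's pose just before it. There is no depth.
- order.sign_off(): hands the job in, once; it reports no verdict.
The state is a dict: "clock": time; "joints": joint angles; "qd": joint speeds; "effort": joint torques, N m; "eef_pos": TCP position; "eef_rot": TCP orientation; "wrist_force": force on the tool from outside, world axes, zero at the start; "moment": the same for the moment, N m; "finger_gap": finger opening in mm.
Only numpy, scipy, OpenCV 4.12 (cv2) and the standard library are available. Lean on these libraries where they do the work, as an engineer would, in place of code of your own. Each camera call takes 0.05 s, during which the arm holds its last target.

## Working session

There is one attempt and no reset: what is moved stays moved. The work goes in short steps, Python scripts to look and compute and a shell command to move; the robot and the scene stay as the last step left them, time stands still between calls to the robot, and variables do not carry over. Pictures are saved under pics/ and viewed, and the job is handed in when it is done.

```bash
ls; mkdir -p pics; python3 - <<'E'
from cell import monitor, vision, order, manip
import cv2,pickle
print(monitor.read_state()); print(manip.grasp_offset, [a for a in dir(manip) if a[0]!='_'])
for n in ("scene","top","wrist"):
    c=vision.camera(n); cv2.imwrite(f"pics/{n}0.png",c["color"]); pickle.dump(c,open(f"{n}0.pkl","wb"))
    print(n,{k:v for k,v in c.items() if k!="color"})
E
```

```text
pics
{'clock': 0.0, 'joints': array([-1.18258747e+00,  3.00488353e-01,  1.52156204e+00, -1.06164089e-05,
        1.32069837e+00, -6.65830050e-02]), 'qd': array([-0.00032081, -0.00050143, -0.00020228,  0.00084235, -0.00082536,
       -0.00192222]), 'effort': array([ 2.17616471e-03, -5.31791389e+01, -3.52732801e+01,  7.08642486e-02,
        2.43728334e-02, -1.34745628e-04]), 'eef_pos': array([ 241.49191986, -493.81748151,  169.18494665]), 'eef_rot': array([-3.14043842e+00, -6.66601004e-05,  4.54794460e-01]), 'wrist_force': array([-0.31517267, -0.19424302,  0.68008843]), 'moment': array([ 0.04064113,  0.0242328 , -0.01558922]), 'finger_gap': 93.78718464899914}
18.8 ['Unreachable', 'grasp_offset']
scene {'fx': 441.0048763980505, 'fy': 441.0048763980505, 'cx': 320.26138533167125, 'cy': 252.35056431421668, 'distortion': array([0.03089687, 0.        , 0.        , 0.        , 0.        ]), 'cam_to_world': array([[-8.83931174e-01,  3.69766634e-01, -2.86248698e-01,
         7.88943334e+02],
       [ 4.67561458e-01,  7.08319115e-01, -5.28838647e-01,
         4.18274710e+02],
       [ 7.20853813
[... 555 characters left out ...]
7977537e-01, -9.92790998e-01,
         9.30743160e+02],
       [ 0.00000000e+00,  0.00000000e+00,  0.00000000e+00,
         1.00000000e+00]])}
wrist {'fx': 428.1510901446832, 'fy': 428.1510901446832, 'cx': 321.8632524346462, 'cy': 235.40217063474196, 'distortion': array([-0.00923648,  0.        ,  0.        ,  0.        ,  0.        ]), 'tool_from_camera': array([[-1.99073256e-04, -9.73403442e-01, -2.29097577e-01,
         6.59558793e+01],
       [ 9.99999894e-01, -2.89013839e-04,  3.59034046e-04,
        -2.94268477e-01],
       [-4.15697346e-04, -2.29097481e-01,  9.73403396e-01,
        -2.14299975e+02],
       [ 0.00000000e+00,  0.00000000e+00,  0.00000000e+00,
         1.00000000e+00]])}
```

View pics/top0.png

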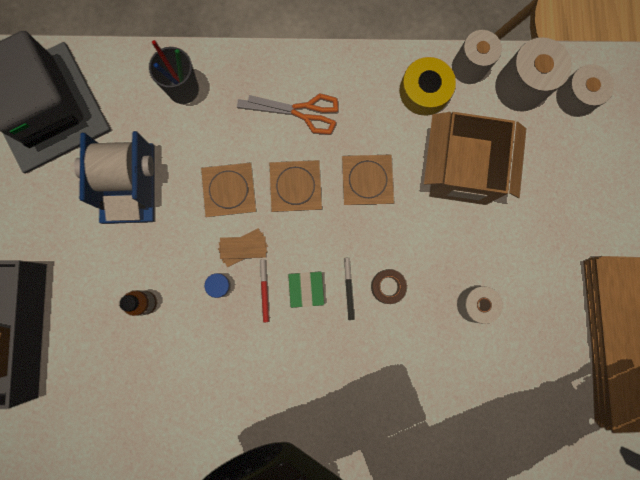

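View pics/scene0.png

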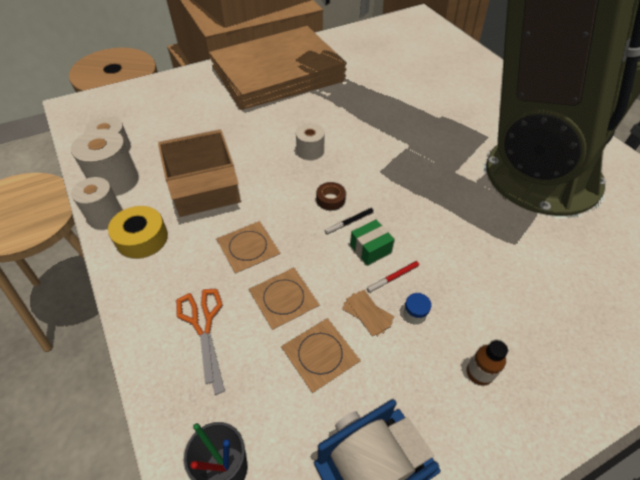

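View pics/wrist0.png

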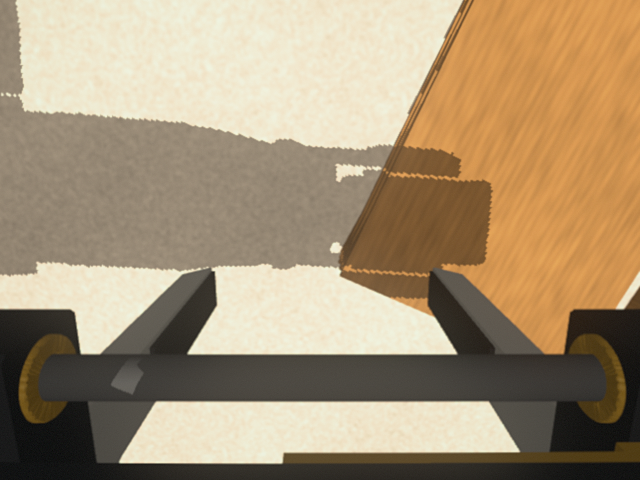

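```bash
cat > h.py <<'E'
import numpy as np,cv2
from scipy.spatial.transform import Rotation as R
def ray(c,uv,T=None):
    K=np.array([[c["fx"],0,c["cx"]],[0,c["fy"],c["cy"]],[0,0,1]])
    p=cv2.undistortPoints(np.array(uv,float).reshape(-1,1,2),K,c["distortion"]).reshape(-1,2)
    d=np.c_[p,np.ones(len(p))]
    T=c["cam_to_world"] if T is None else T
    return T[:3,3],d@T[:3,:3].T
def at_z(c,uv,z,T=None):
    o,d=ray(c,uv,T); return o+d*((np.atleast_1d(z)-o[2])/d[:,2])[:,None]
def proj(c,P,T=None):
    T=c["cam_to_world"] if T is None else T
    K=np.array([[c["fx"],0,c["cx"]],[0,c["fy"],c["cy"]],[0,0,1]])
    Ti=np.linalg.inv(T); P=np.atleast_2d(P)
    return cv2.projectPoints(P@Ti[:3,:3].T+Ti[:3,3],np.zeros(3),np.zeros(3),K,c["distortion"])[0].reshape(-1,2)
def wristT(s,c):
    T=np.eye(4);T[:3,:3]=R.from_euler('xyz',s["eef_rot"]).as_matrix();T[:3,3]=s["eef_pos"]
    return T@c["tool_from_camera"]
def crop(img,u0,v0,w,h,k,name):
    o=cv2.resize(img[v0:v0+h,u0:u0+w],None,fx=k,fy=k,interpolation=cv2.INTER_CUBIC)
    for u in range(u0-u0%-20,u0+w,20):
        cv2.line(o,((u-u0)*k,0),((u-u0)*k,6),(0,0,255),1); cv2.putText(o,str(u),((u-u0)*k,16),0,.35,(0,0,255))
    for v in range(v0-v0%-20,v0+h,20):
        cv2.line(o,(0,(v-v0)*k),(6,(v-v0)*k),(0,0,255),1); cv2.putText(o,str(v),(8,(v-v0)*k+4),0,.35,(0,0,255))
    cv2.imwrite(name,o)
E
python3 - <<'E'
from h import *;import pickle
c=pickle.load(open("top0.pkl","rb"));i=c["color"]
crop(i,195,145,200,75,4,"pics/cards.png"); crop(i,110,250,200,80,4,"pics/objL.png"); crop(i,280,250,230,85,3,"pics/objR.png")
E
```

```text
(no output)
```

View pics/cards.png

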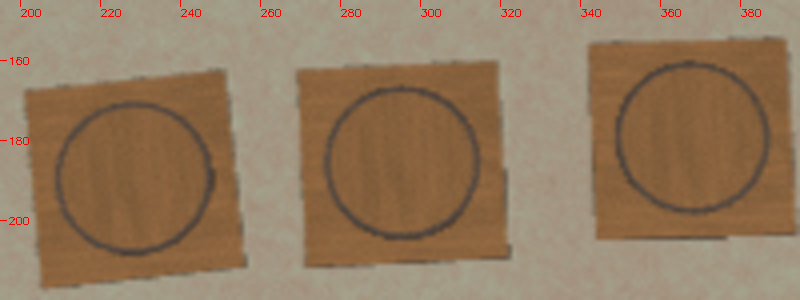

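View pics/objL.png

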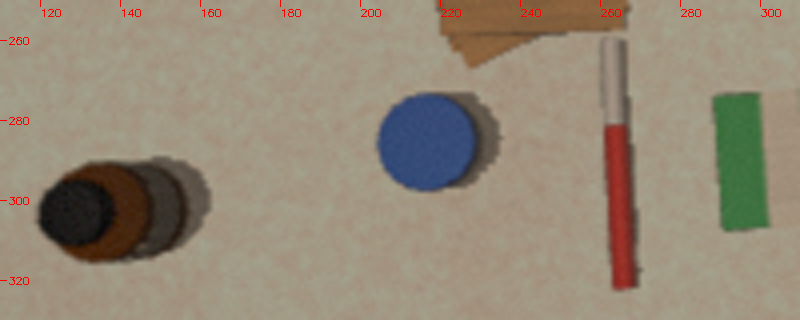

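View pics/objR.png

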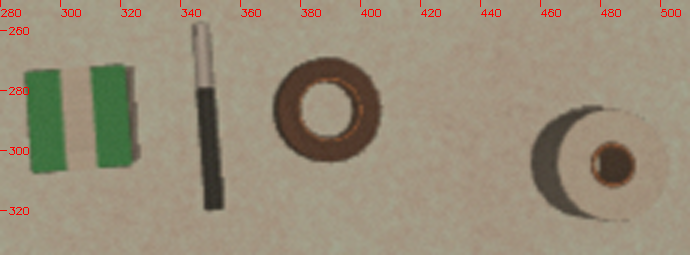

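```bash
python3 - <<'E'
from h import *;import pickle
np.set_printoptions(precision=1,suppress=True)
c=pickle.load(open("top0.pkl","rb"));s=pickle.load(open("scene0.pkl","rb"))
D=dict(cl=(228.9,189.5,3),cm=(295.75,185.75,3),cr=(368,179.25,3),bottle=(129.25,303.3,95),jar=(216.75,285.5,40),box=(306.4,289.5,45),tape=(389.2,286.5,25),roll=(484.2,304.7,55))
for k,(u,v,z) in D.items():
    p=at_z(c,[[u,v]],z)[0]; print(k,p,"scene px",proj(s,p)[0])
q=at_z(c,np.array([(25,73),(128,65),(132,164),(32,172)])/3+[280,250],45);print(q[:,:2])
for n,a in dict(L=[(25,90),(223,71),(246,265),(42,288)],M=[(297,70),(498,62),(510,257),(306,267)],Rr=[(588,44),(785,38),(796,234),(597,239)]).items():
    q=at_z(c,np.array(a)/4+[195,145],3);print(n,q.mean(0),q[:,:2].tolist(), np.degrees(np.arctan2(*(q[0]-q[1])[:2])),np.degrees(np.arctan2(*(q[3]-q[2])[:2])))
i=s["color"]
crop(i,210,210,160,190,3,"pics/s1.png"); crop(i,280,110,260,290,2,"pics/s2.png")
E
```

```text
cl [640.8 148.6   3. ] scene px [320.2 352.6]
cm [648.8  22.1   3. ] scene px [283.6 296.4]
cr [ 662.3 -115.8    3. ] scene px [247.6 245.7]
bottle [427.8 294.1  95. ] scene px [497.5 345.7]
jar [458.7 160.5  40. ] scene px [418.6 302.6]
box [451.7   1.3  45. ] scene px [372.5 234.7]
tape [ 457.7 -149.4   25. ] scene px [331.  192.4]
roll [ 425.4 -311.3   55. ] scene px [309.5 132.3]
[[478.5  33.5]
 [483.4 -27.6]
 [425.1 -29.9]
 [420.4  28.9]]
L [640.9 149.3   3. ] [[683.1854848184595, 201.87784205115892], [693.0988447869142, 108.15176520490087], [599.3168867691697, 95.81161812122139], [587.9165647289294, 191.27981579258233]] -6.037697585187317 -6.80972134157013
M [648.6  22.1   3. ] [[693.8291353816496, 72.9202680901098], [698.4068867458517, -23.095762353214557], [603.7251437831831, -28.781296662673956], [598.4896420729825, 67.54908163605249]] -2.729620970534184 -3.1109326111944977
Rr [ 661.7 -115.6    3. ] [[707.5617593463785, -66.29293177659774], [711.177690943777, -161.18405739722695], [615.4407606430598, -164.81110789480368], [612.5748527822545, -70.06662763858527]] -2.182263370529342 -1.7326008871180978
```

View pics/s1.png

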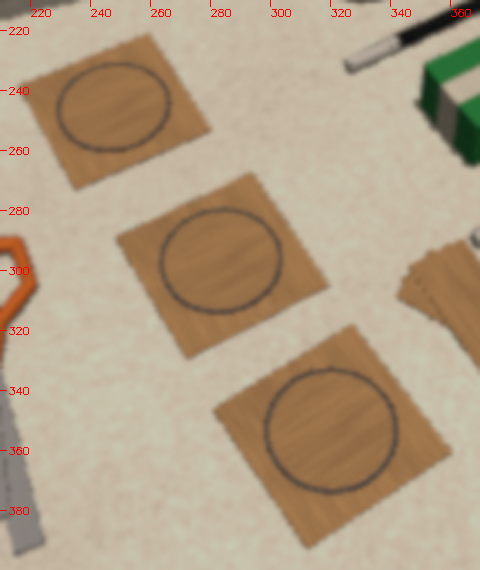

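View pics/s2.png

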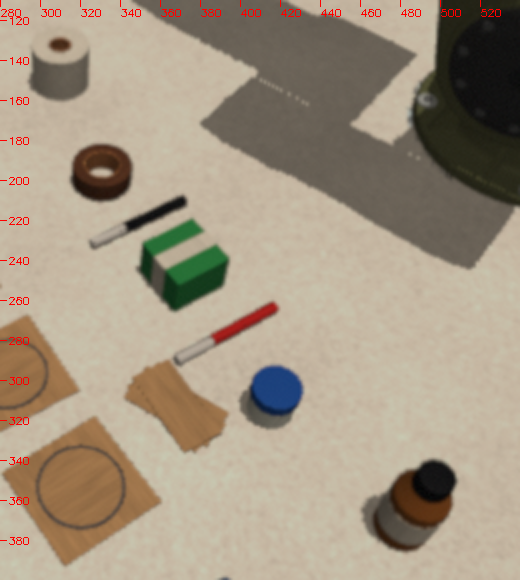

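```bash
python3 -m jog '[[0,0,-2,0,0,0.15,100],[0,0,-2,0,0,0.15,100],[0,0,-2,0,0,0.15,100],[0,0,0,0,0,0.005,100],[0,0,0,0,0,0,100]]'
```

```text
clock: 0.65
eef_pos: [241.5, -494.0, 229.0]
eef_rot: [-3.141, 0.0, 0.004]
wrist_force: [0.6, -0.2, -0.4]
finger_gap: 94.2
```

```bash
python3 -m jog '[[3,-4,0,0,0,0,100],[3,-4,0,0,0,0,100],[3,-4,0,0,0,0,100],[3,-4,0,0,0,0,100],[3,-4,0,0,0,0,100],[3,-4,0,0,0,0,100],[0.6,-5,0,0,0,0,100],[0,-5,0,0,0,0,100]]'; python3 -m jog '[[0,-5,0,0,0,0,100],[0,-5,0,0,0,0,100],[0,-5,0,0,0,0,100],[0,-5,0,0,0,0,100],[0,-5,0,0,0,0,100],[0,-5,0,0,0,0,100],[0,-5,0,0,0,0,100],[0,-4.8,0,0,0,0,100]]'
```

```text
clock: 1.45
eef_pos: [427.5, -152.3, 227.9]
eef_rot: [-3.14, 0.002, 0.004]
wrist_force: [1.2, 0.1, -0.2]
finger_gap: 93.9
clock: 2.25
eef_pos: [426.8, 245.6, 228.4]
eef_rot: [3.141, 0.002, 0.004]
wrist_force: [0.8, -0.7, 0.3]
finger_gap: 94.1
```

Tracks at nearly full rate. Look with the wrist camera over the bottle.

```bash
python3 -m jog '[[0,-4.8,0,0,0,0,100],[0,0,0,0,0,0,100]]'; cat > look.py <<'E'
import sys
from h import *
from cell import monitor,vision
import pickle
s=monitor.read_state(); c=vision.camera("wrist"); c["T"]=wristT(s,c)
pickle.dump(c,open("w.pkl","wb")); cv2.imwrite(sys.argv[1],c["color"])
print(s["clock"],s["eef_pos"].round(1),s["eef_rot"].round(3),s["finger_gap"].round(1))
E
python3 look.py pics/w1.png
```

```text
clock: 2.45
eef_pos: [426.4, 295.4, 227.5]
eef_rot: [3.141, 0.003, 0.008]
wrist_force: [0.4, -1.1, 0.0]
finger_gap: 94.0Traceback (most recent call last):
  File "look.py", line 7, in <module>
    print(s["clock"],s["eef_pos"].round(1),s["eef_rot"].round(3),s["finger_gap"].round(1))
                                                                 ^^^^^^^^^^^^^^^^^^^^^
AttributeError: 'float' object has no attribute 'round'
```

View pics/w1.png

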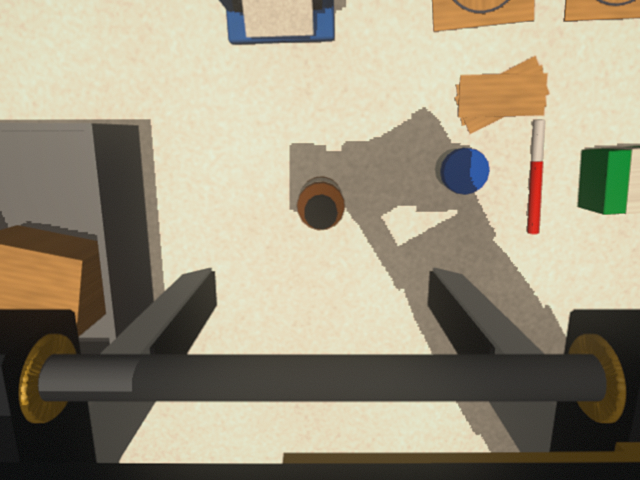

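```bash
sed -i 's/s\["finger_gap"\].round(1)/round(s["finger_gap"],1)/' look.py; python3 - <<'E'
from h import *;import pickle
c=pickle.load(open("w.pkl","rb"));T=c["T"]
print(at_z(c,[(321,212),(465,171)],[95,40],T).round(1), at_z(c,[(160,290),(90,125)],[0,100],T).round(1), at_z(c,[(320,204)],[60],T))
E
```

```text
[[430.  296.1  95. ]
 [459.9 162.1  40. ]] [[324.8 471.7   0. ]
 [498.  475.6 100. ]] [[430.96422936 297.08076504  60.        ]]
```

```bash
python3 -m jog '[[0.3,0,-0,0,0,0,100],[0,0,5,0,0,0,100],[0,0,5,0,0,0,100],[0,0,5,0,0,0,100],[0,0,4,0,0,0,100],[0,0,1.6,0,0,0,100],[0,0,0,0,0,0,100],[0,0,0,0,0,0,100]]'; python3 -m jog '[[0,0,0,0,0,0,0],[0,0,0,0,0,0,0],[0,0,0,0,0,0,0],[0,0,0,0,0,0,0],[0,0,0,0,0,0,0],[0,0,0,0,0,0,0]]' 25
```

```text
clock: 3.3
eef_pos: [431.4, 290.8, 24.5]
eef_rot: [-3.141, -0.001, -0.001]
wrist_force: [-0.7, 0.1, 0.3]
finger_gap: 94.0
clock: 3.9
eef_pos: [430.7, 291.6, 23.8]
eef_rot: [-3.141, -0.0, -0.0]
wrist_force: [-0.4, 1.1, 1.4]
finger_gap: 49.2
```

```bash
python3 -m jog '[[0,0,0,0,0,0,0],[0,0,0,0,0,0,0],[0,0,0,0,0,0,0]]'; python3 look.py pics/w2.png
```

```text
clock: 4.2
eef_pos: [430.8, 291.7, 23.8]
eef_rot: [-3.141, -0.0, -0.0]
wrist_force: [0.7, 1.7, 0.8]
finger_gap: 42.3
4.2 [430.8 291.7  23.8] [-3.141 -0.    -0.   ] 42.3
```

View pics/w2.png

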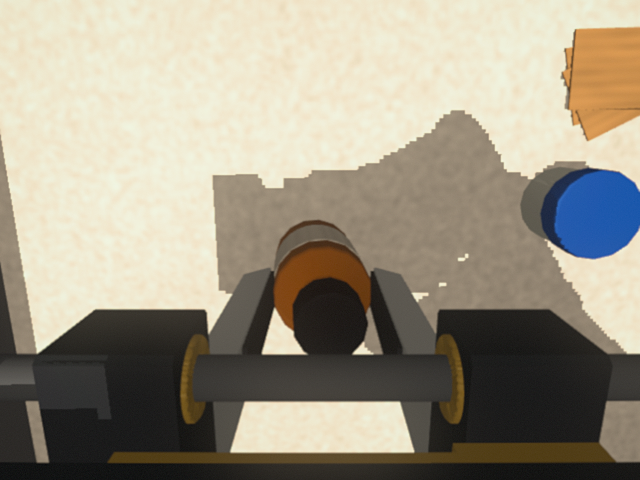

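```bash
python3 -m jog '[[0,0,0,0,0,0,60],[0,0,0,0,0,0,60],[0,0,0,0,0,0,60],[0,0,0,0,0,0,60]]'; python3 look.py pics/w3.png
```

```text
clock: 4.65
eef_pos: [430.7, 291.4, 23.7]
eef_rot: [3.141, 0.0, -0.0]
wrist_force: [-0.3, 0.3, 0.7]
finger_gap: 56.4
4.65 [430.7 291.4  23.7] [ 3.141  0.    -0.   ] 56.4
```

View pics/w3.png

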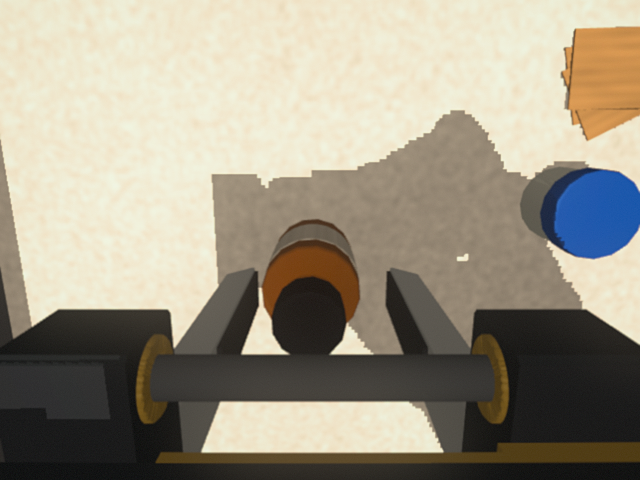

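```bash
python3 - <<'E'
from h import *;import pickle
c=pickle.load(open("w.pkl","rb"));T=c["T"]
print(at_z(c,[(310,318)],[95],T).round(1), at_z(c,[(311,284)],[60],T))
E
python3 -m jog '[[0,-0.4,0,0,0,0,60],[0,0,0,0,0,0,60]]'; python3 look.py pics/w4.png
```

```text
[[432.4 295.9  95. ]] [[432.7502706  296.37696263  60.        ]]
clock: 4.9
eef_pos: [430.7, 295.9, 23.8]
eef_rot: [-3.142, -0.0, 0.0]
wrist_force: [-0.3, 1.1, -0.2]
finger_gap: 56.4
4.9 [430.7 295.9  23.8] [-3.142 -0.     0.   ] 56.4
```

View pics/w4.png

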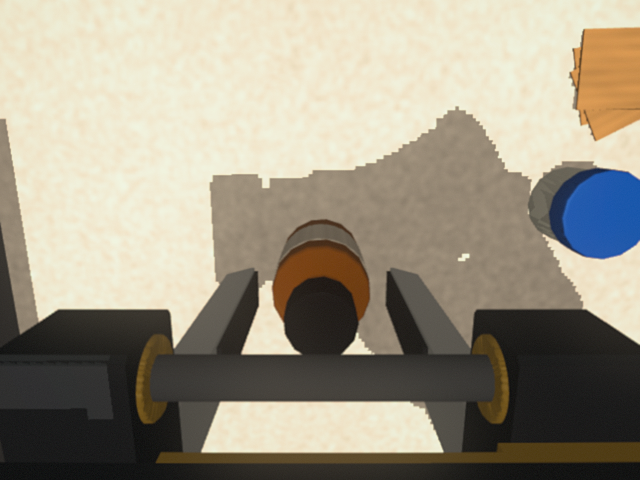

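```bash
python3 -m jog '[[0,0,0,0,0,0,0],[0,0,0,0,0,0,0],[0,0,0,0,0,0,0],[0,0,0,0,0,0,0],[0,0,0,0,0,0,0]]' 25; python3 look.py pics/w5.png
```

```text
clock: 5.45
eef_pos: [430.7, 295.5, 23.8]
eef_rot: [-3.142, -0.0, -0.0]
wrist_force: [1.8, 0.7, -0.4]
finger_gap: 41.8
5.45 [430.7 295.5  23.8] [-3.142 -0.    -0.   ] 41.8
```

View pics/w5.png

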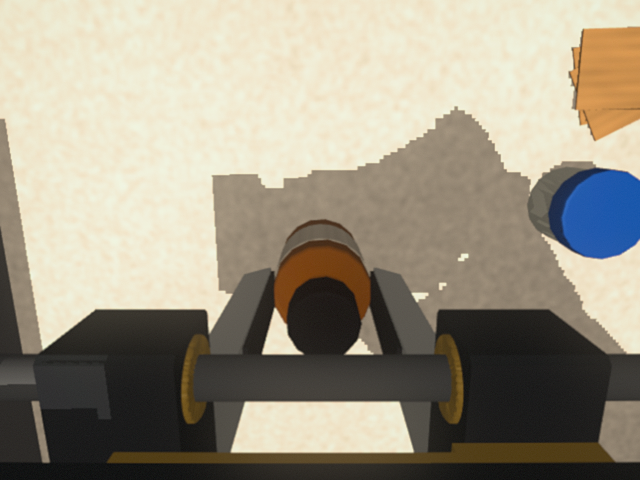

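```bash
python3 -m jog '[[0,0,-2,0,0,0,0],[0,0,-4,0,0,0,0],[0,2,-3,0,0,0,0],[3,3,0,0,0,0,0],[4,3,0,0,0,0,0],[4,3,0,0,0,0,0],[4,2.5,0,0,0,0,0],[3,1.2,0,0,0,0,0]]'; python3 -m jog '[[2,0,0,0,0,0,0],[1,0,0,0,0,0,0],[0,0,0,0,0,0,0],[0,0,0,0,0,0,0]]';  python3 look.py pics/w6.png
```

```text
clock: 6.3
eef_pos: [612.4, 145.9, 113.3]
eef_rot: [3.141, 0.0, -0.002]
wrist_force: [-1.1, 0.6, -1.6]
finger_gap: 41.7
clock: 6.7
eef_pos: [640.1, 148.5, 113.2]
eef_rot: [3.141, 0.001, -0.0]
wrist_force: [-0.5, -0.2, -1.5]
finger_gap: 42.2
6.7 [640.1 148.5 113.2] [ 3.141e+00  1.000e-03 -0.000e+00] 42.2
```

View pics/w6.png

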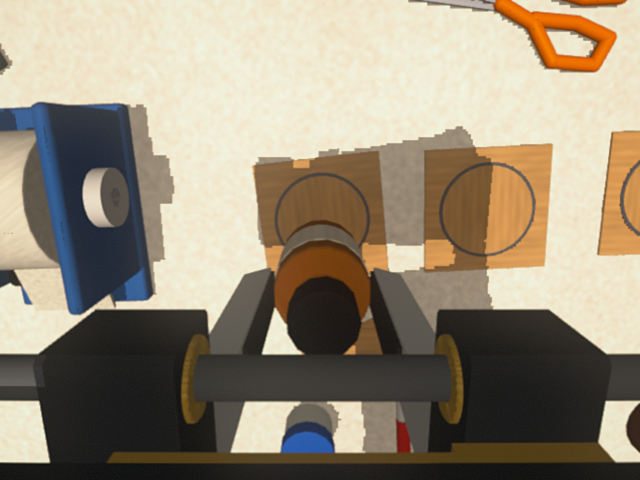

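```bash
python3 - <<'E'
from h import *;import pickle
c=pickle.load(open("w.pkl","rb"));T=c["T"]
print(at_z(c,[(322.5,220),(487,209)],[3,3],T).round(1)); z0=113.2-23.8
print(at_z(c,[(324.5,318),(322.5,284)],[95+z0,60+z0],T).round(1))
E
```

```text
[[641.7 148.1   3. ]
 [650.3  21.7   3. ]]
[[641.8 147.7 184.4]
 [642.1 148.4 149.4]]
```

```bash
python3 -m jog '[[0,0,3,0,0,0,0],[0,0,3,0,0,0,0],[0,0,1.8,0,0,0,0],[0,0,0.5,0,0,0,0],[0,0,0.3,0,0,0,0],[0,0,0,0,0,0,0]]'; python3 -m jog '[[0,0,0,0,0,0,65],[0,0,0,0,0,0,65],[0,0,0,0,0,0,65],[0,0,0,0,0,0,65],[0,0,0,0,0,0,65]]'; python3 look.py pics/w7.png
```

```text
clock: 7.35
eef_pos: [641.0, 148.6, 28.7]
eef_rot: [-3.141, -0.001, -0.0]
wrist_force: [-0.4, -0.8, -1.2]
finger_gap: 42.1
clock: 7.85
eef_pos: [640.8, 148.5, 27.9]
eef_rot: [-3.142, -0.0, -0.0]
wrist_force: [-0.4, -0.3, -0.9]
finger_gap: 61.3
7.85 [640.8 148.5  27.9] [-3.142 -0.    -0.   ] 61.3
```

View pics/w7.png

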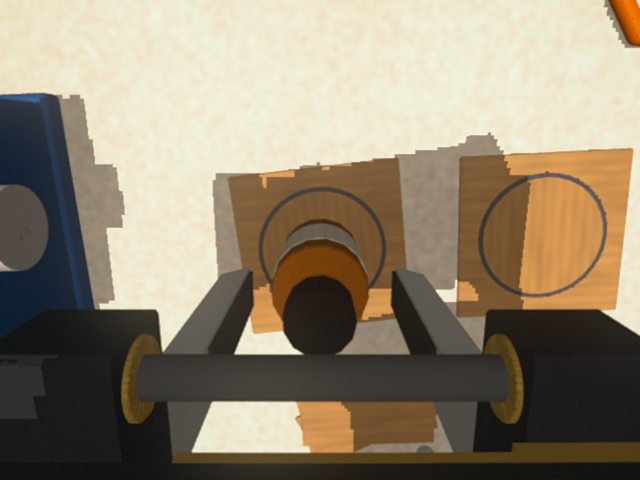

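```bash
python3 -m jog '[[0,0,-2,0,0,0,100],[0,0,-5,0,0,0,100],[0,0,-5,0,0,0,100],[-2,3,-4,0,0,0,100],[-3,4.5,0,0,0,0,100],[-3,4.5,0,0,0,0,100],[-3,4.5,0,0,0,0,100],[-3,4.5,0,0,0,0,100]]'; python3 -m jog '[[-3,4.5,0,0,0,0,100],[-3,4.5,0,0,0,0,100],[-1.5,4.5,0,0,0,0,100],[0,4.5,0,0,0,0,100],[0,4,0,0,0,0,100],[0,2,0,0,0,0,100],[0,1,0,0,0,0,100],[0,0,0,0,0,0,100]]'; python3 look.py pics/w8.png
```

```text
clock: 8.7
eef_pos: [509.8, -47.1, 185.0]
eef_rot: [3.141, -0.0, 0.0]
wrist_force: [0.9, 0.2, 0.6]
finger_gap: 94.2
clock: 9.5
eef_pos: [440.5, -289.4, 184.7]
eef_rot: [-3.141, 0.0, -0.001]
wrist_force: [0.1, -0.1, 0.5]
finger_gap: 93.9
9.5 [ 440.5 -289.4  184.7] [-3.141e+00  0.000e+00 -1.000e-03] 93.9
```

View pics/w8.png

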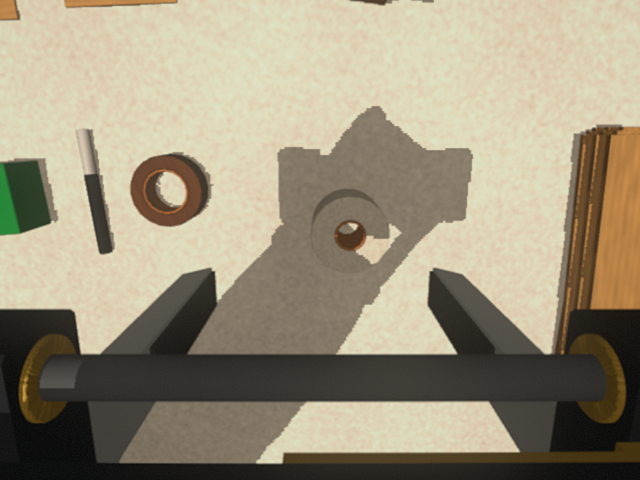

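```bash
python3 - <<'E'
from h import *;import pickle
c=pickle.load(open("w.pkl","rb"));T=c["T"]
print(at_z(c,[(350.5,235),(169,190)],[55,25],T).round(1))
E
```

```text
[[ 425.7 -312.8   55. ]
 [ 459.4 -155.3   25. ]]
```

```bash
python3 -m jog '[[-1.5,2.3,0,0,0,0,100],[0,0,4,0,0,0,100],[0,0,5,0,0,0,100],[0,0,5,0,0,0,100],[0,0,3,0,0,0,80],[0,0,0,0,0,0,80],[0,0,0,0,0,0,80]]'; python3 look.py pics/w9.png
```

```text
clock: 10.25
eef_pos: [426.3, -311.4, 16.1]
eef_rot: [3.141, -0.001, 0.001]
wrist_force: [0.8, 0.4, 1.1]
finger_gap: 76.4
10.25 [ 426.3 -311.4   16.1] [ 3.141e+00 -1.000e-03  1.000e-03] 76.4
```

View pics/w9.png

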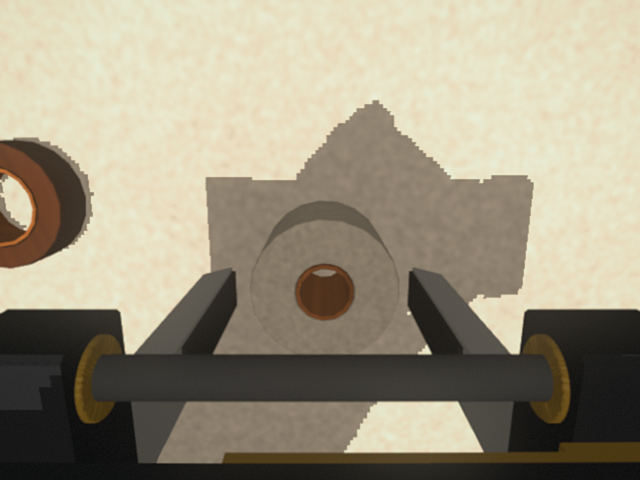

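```bash
python3 - <<'E'
from h import *;import pickle
c=pickle.load(open("w.pkl","rb"));T=c["T"]
print(at_z(c,[(325,291)],[55],T).round(1))
E
python3 -m jog '[[0.05,0.13,0.2,0,0,0,80],[0,0,0,0,0,0,80],[0,0,0,0,0,0,0],[0,0,0,0,0,0,0],[0,0,0,0,0,0,0],[0,0,0,0,0,0,0]]' 25; python3 look.py pics/w10.png
```

```text
[[ 426.1 -312.6   55. ]]
clock: 10.9
eef_pos: [426.3, -313.4, 13.4]
eef_rot: [3.141, -0.001, -0.0]
wrist_force: [-1.3, 0.9, 6.2]
finger_gap: 65.0
10.9 [ 426.3 -313.4   13.4] [ 3.141e+00 -1.000e-03 -0.000e+00] 65.0
```

View pics/w10.png

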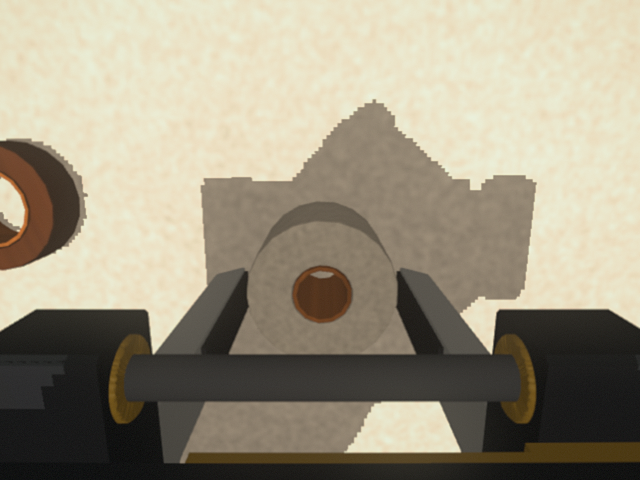

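```bash
python3 -m jog '[[0,0,0,0,0,0,0],[0,0,-2,0,0,0,0],[0,0,-4,0,0,0,0],[0,-2,-4,0,0,0,0],[1,-4,0,0,0,0,0],[2,-4,0,0,0,0,0],[3,-4,0,0,0,0,0],[4,-3,0,0,0,0,0]]'; python3 -m jog '[[4,-2,0,0,0,0,0],[4,-0.7,0,0,0,0,0],[3.6,0,0,0,0,0,0],[2,0,0,0,0,0,0],[0,0,0,0,0,0,0],[0,0,0,0,0,0,0]]'; python3 look.py pics/w11.png
```

```text
clock: 11.75
eef_pos: [526.4, -141.2, 113.2]
eef_rot: [-3.142, 0.0, -0.0]
wrist_force: [-0.1, -1.5, -1.1]
finger_gap: 64.8
clock: 12.35
eef_pos: [661.6, -116.3, 112.0]
eef_rot: [-3.141, 0.001, -0.0]
wrist_force: [-0.2, 1.1, -1.2]
finger_gap: 65.2
12.35 [ 661.6 -116.3  112. ] [-3.141e+00  1.000e-03 -0.000e+00] 65.2
```

View pics/w11.png

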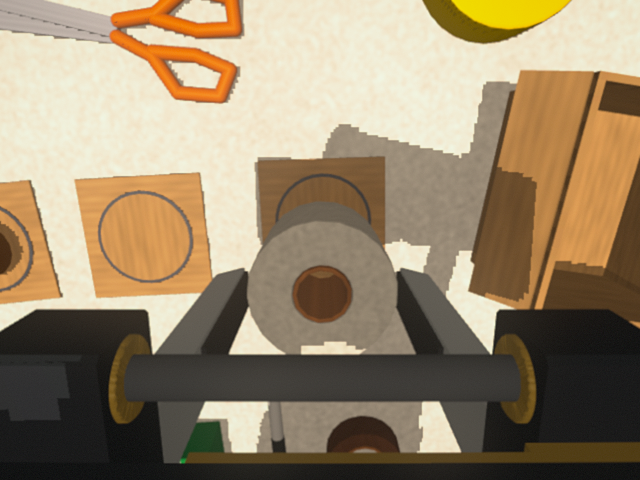

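```bash
python3 - <<'E'
from h import *;import pickle
c=pickle.load(open("w.pkl","rb"));T=c["T"]
print(at_z(c,[(323,221),(145.5,236.5),(322.3,293)],[3,3,153.6],T).round(1))
E
```

```text
[[ 662.6 -117.     3. ]
 [ 650.4   21.     3. ]
 [ 661.5 -116.3  153.6]]
```

```bash
python3 -m jog '[[0.05,0,4,0,0,0,0],[0,0,3,0,0,0,0],[0,0,1.6,0,0,0,0],[0,0,0.5,0,0,0,0],[0,0,0.3,0,0,0,0],[0,0,0.1,0,0,0,0],[0,0,0,0,0,0,0]]'; python3 -m jog '[[0,0,0,0,0,0,85],[0,0,0,0,0,0,85],[0,0,0,0,0,0,85],[0,0,0,0,0,0,85],[0,0,0,0,0,0,85]]'; python3 look.py pics/w12.png
```

```text
clock: 13.1
eef_pos: [663.2, -116.4, 19.1]
eef_rot: [3.141, -0.002, -0.0]
wrist_force: [-0.1, 0.2, -1.7]
finger_gap: 65.0
clock: 13.6
eef_pos: [662.7, -116.3, 18.0]
eef_rot: [-3.142, -0.0, -0.0]
wrist_force: [0.1, -0.0, -0.7]
finger_gap: 80.2
13.6 [ 662.7 -116.3   18. ] [-3.142 -0.    -0.   ] 80.2
```

View pics/w12.png

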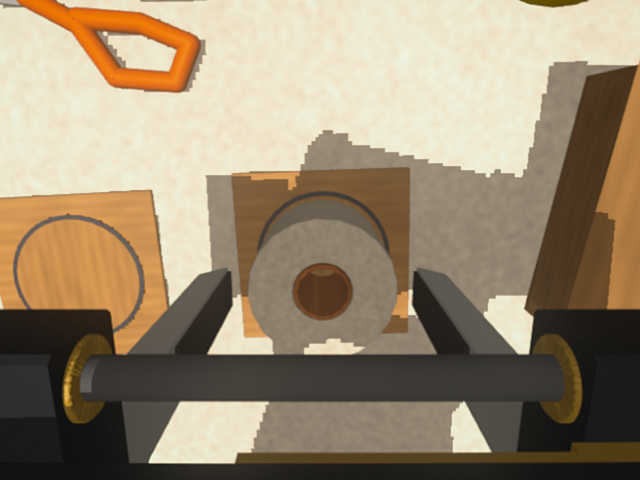

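```bash
python3 -m jog '[[0,0,-2,0,0,0,85],[0,0,-5,0,0,0,100],[0,0,-5,0,0,0,100],[-4,-2,-3,0,0,0,100],[-4,-3,0,0,0,0,100],[-4,-3,0,0,0,0,100],[-4,-2,0,0,0,0,100],[-3,-1.2,0,0,0,0,100]]'; python3 -m jog '[[-2,-0.6,0,0,0,0,100],[0,0,0,0,0,-0.06,100],[0,0,0,0,0,0,100],[0,0,0,0,0,0,100]]'; python3 look.py pics/w13.png
```

```text
clock: 14.45
eef_pos: [473.4, -4.5, 165.9]
eef_rot: [-3.142, -0.0, 0.001]
wrist_force: [-0.2, -0.2, 0.1]
finger_gap: 93.8
clock: 14.85
eef_pos: [455.8, 0.2, 165.9]
eef_rot: [3.142, -0.0, 0.058]
wrist_force: [-0.1, 0.4, 0.4]
finger_gap: 94.0
14.85 [4.558e+02 2.000e-01 1.659e+02] [ 3.142 -0.     0.058] 94.0
```

View pics/w13.png

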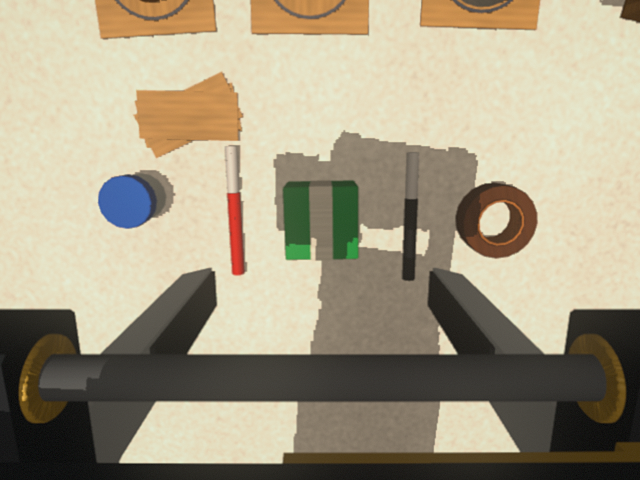

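```bash
python3 - <<'E'
from h import *;import pickle
c=pickle.load(open("w.pkl","rb"));T=c["T"]
crop(c["color"],270,165,110,110,5,"pics/w13c.png")
print(at_z(c,[(497,219)],[25],T).round(1),at_z(c,[(127,201)],[40],T).round(1))
E
```

```text
[[ 461.  -147.7   25. ]] [[460.9 157.3  40. ]]
```

View pics/w13c.png

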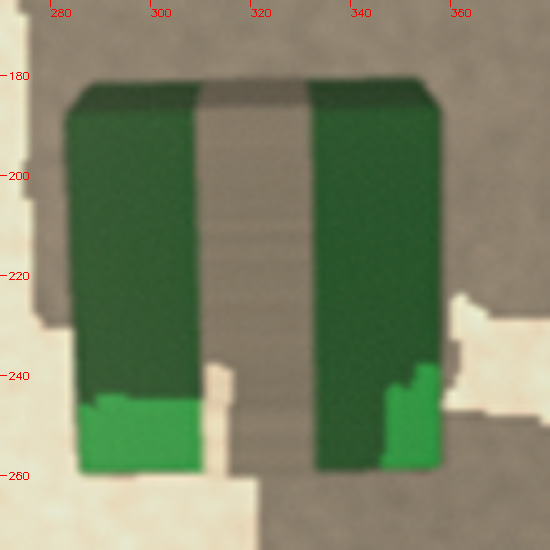

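```bash
python3 - <<'E'
from h import *;import pickle
c=pickle.load(open("w.pkl","rb"));T=c["T"]
q=at_z(c,np.array([(66,115),(441,108),(441,469),(79,474)])/5+[270,165],45,T);print(q.round(1),q.mean(0).round(1))
for a,b in((1,0),(2,3)): d=q[b]-q[a];print(np.degrees(np.arctan2(-d[0],d[1])),np.linalg.norm(d))
for a,b in((3,0),(2,1)): d=q[b]-q[a];print(np.degrees(np.arctan2(d[1],d[0])),np.linalg.norm(d))
E
```

```text
[[479.2  32.1  45. ]
 [483.7 -26.5  45. ]
 [425.  -31.1  45. ]
 [420.8  27.8  45. ]] [452.2   0.6  45. ]
4.387467192022229 58.782338832995165
4.13767110241236 59.00552169372481
4.211332748564012 58.604566896691686
4.4288021465134335 58.861554648065756
```

```bash
python3 -m jog '[[-0.35,0,4,0,0,-0.017,100],[0,0,5,0,0,0,100],[0,0,4,0,0,0,90],[0,0,2.4,0,0,0,80],[0,0,0.4,0,0,0,80],[0,0,0,0,0,0,80],[0,0,0,0,0,0,80]]'; python3 look.py pics/w14.png
```

```text
clock: 15.6
eef_pos: [453.0, -0.0, 9.0]
eef_rot: [3.141, -0.002, 0.076]
wrist_force: [-0.7, -0.4, 0.5]
finger_gap: 75.2
15.6 [453.  -0.   9.] [ 3.141e+00 -2.000e-03  7.600e-02] 75.2
```

View pics/w14.png

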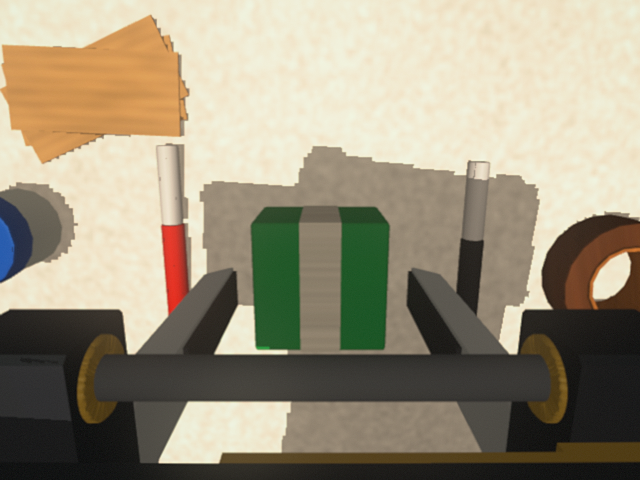

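Box centred between the fingers (columns 252–388, mid 320). Close and carry.

```bash
python3 -m jog '[[0,0,0,0,0,0,0],[0,0,0,0,0,0,0],[0,0,0,0,0,0,0],[0,0,0,0,0,0,0],[0,0,0,0,0,0,0],[0,0,0,0,0,0,0]]' 25;  python3 -m jog '[[0,0,-2,0,0,0,0],[0,0,-4,0,0,0,0],[2,0,-4,0,0,0.025,0],[4,0,0,0,0,0,0],[4,0,0,0,0,0,0],[4,0,0,0,0,0,0],[3.7,-0.9,0,0,0,0,0],[2,0,0,0,0,0,0]]'; python3 -m jog '[[0,0,0,0,0,0,0],[0,0,0,0,0,0,0]]';python3 look.py pics/w15.png
```

```text
clock: 16.25
eef_pos: [452.4, 0.1, 8.3]
eef_rot: [3.141, -0.001, 0.077]
wrist_force: [-1.6, 0.4, 6.3]
finger_gap: 58.3
clock: 17.05
eef_pos: [649.9, 20.7, 106.8]
eef_rot: [-3.141, 0.001, 0.052]
wrist_force: [-1.0, -0.2, -1.0]
finger_gap: 58.4
clock: 17.25
eef_pos: [647.7, 19.8, 107.0]
eef_rot: [-3.142, 0.001, 0.052]
wrist_force: [-0.5, -0.7, -1.5]
finger_gap: 58.0
17.25 [647.7  19.8 107. ] [-3.142e+00  1.000e-03  5.200e-02] 58.0
```

View pics/w15.png

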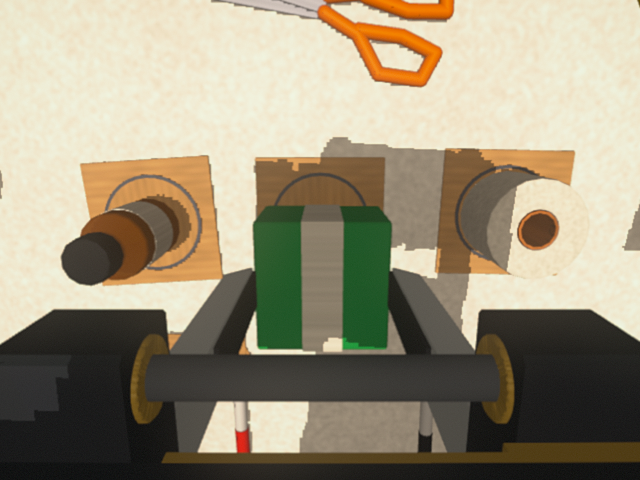

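```bash
python3 - <<'E'
from h import *;import pickle
c=pickle.load(open("w.pkl","rb"));T=c["T"]
print(at_z(c,[(321,220.5)],[3],T).round(1))
E
python3 -m jog '[[0.2,-0.15,4,0,0,0,0],[0,0,3,0,0,0,0],[0,0,1.6,0,0,0,0],[0,0,0.5,0,0,0,0],[0,0,0.3,0,0,0,0],[0,0,0.1,0,0,0,0],[0,0,0,0,0,0,0],[0,0,0,0,0,0,0]]'; python3 look.py pics/w16.png
```

```text
[[650.1  20.7   3. ]]
clock: 18.1
eef_pos: [650.7, 21.4, 13.7]
eef_rot: [3.142, -0.001, 0.052]
wrist_force: [-1.4, -0.8, -1.2]
finger_gap: 58.0
18.1 [650.7  21.4  13.7] [ 3.142e+00 -1.000e-03  5.200e-02] 58.0
```

View pics/w16.png

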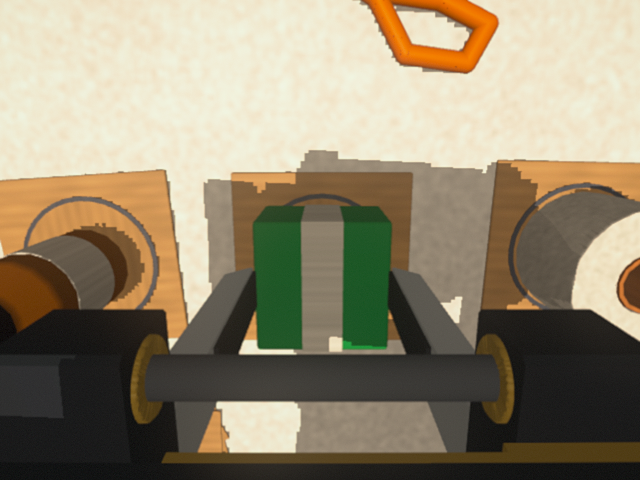

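```bash
python3 -m jog '[[0,0,0.2,0,0,0,0],[0,0,0,0,0,0,0],[0,0,0,0,0,0,0],[0,0,0,0,0,0,80],[0,0,0,0,0,0,80],[0,0,0,0,0,0,80],[0,0,0,0,0,0,80],[0,0,0,0,0,0,80]]'; python3 look.py pics/w17.png
```

```text
clock: 18.95
eef_pos: [650.1, 21.4, 10.6]
eef_rot: [-3.142, 0.0, 0.052]
wrist_force: [-0.3, -0.2, 0.4]
finger_gap: 75.0
18.95 [650.1  21.4  10.6] [-3.142  0.     0.052] 75.0
```

View pics/w17.png

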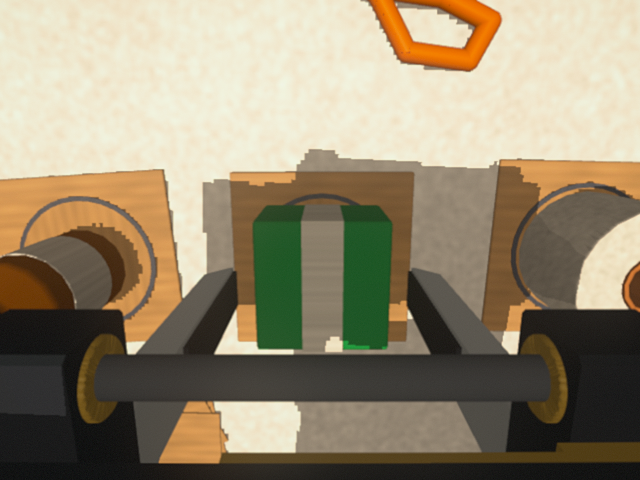

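```bash
python3 -m jog '[[0,0,-2,0,0,0,80],[0,0,-5,0,0,0,100],[0,0,-5,0,0,0.05,100],[-3,3,-3,0,0,0,100],[-4,4,0,0,0,0,100],[-4,4,0,0,0,0,100],[-4,4,0,0,0,0,100],[-3,1.5,0,0,0,0,100]]'; python3 -m jog '[[-1,0.5,0,0,0,0,100],[0,0,0,0,0,0,100],[0,0,0,0,0,0,100]]'; python3 look.py pics/w18.png
```

```text
clock: 19.8
eef_pos: [483.7, -130.8, 159.7]
eef_rot: [3.141, -0.0, 0.0]
wrist_force: [-0.1, -0.9, 0.4]
finger_gap: 94.1
clock: 20.1
eef_pos: [476.4, -133.5, 159.8]
eef_rot: [3.142, -0.001, 0.002]
wrist_force: [-0.5, 1.0, -0.3]
finger_gap: 93.9
20.1 [ 476.4 -133.5  159.8] [ 3.142e+00 -1.000e-03  2.000e-03] 93.9
```

View pics/w18.png

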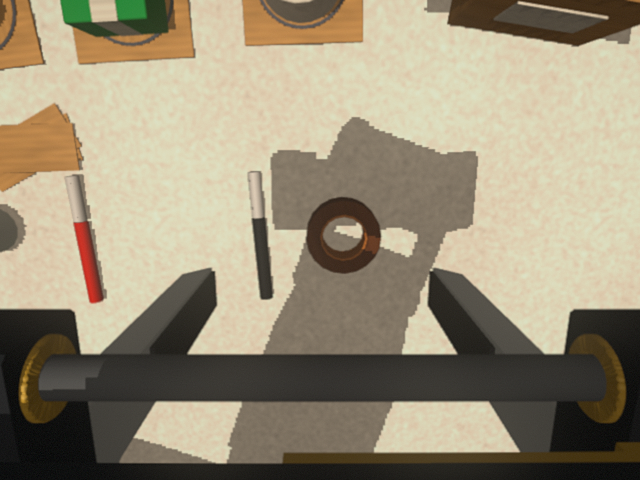

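```bash
python3 - <<'E'
from h import *;import pickle
c=pickle.load(open("w.pkl","rb"));T=c["T"]
crop(c["color"],295,185,110,100,5,"pics/w18c.png")
print(at_z(c,[(344,237)],[25],T).round(1))
E
```

```text
[[ 458.9 -152.    25. ]]
```

View pics/w18c.png

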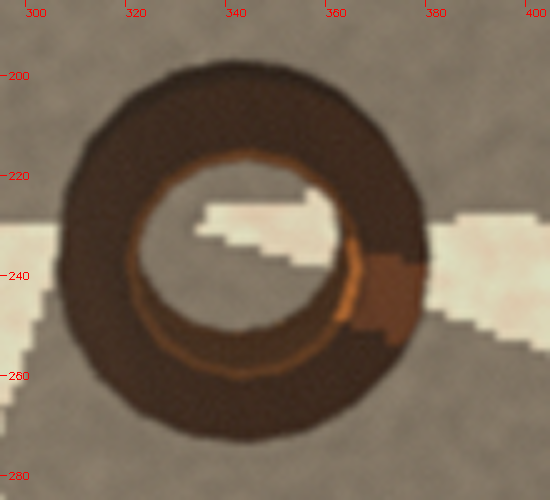

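```bash
python3 - <<'E'
from h import *;import pickle
c=pickle.load(open("w.pkl","rb"));T=c["T"]
print(at_z(c,[(253,238),(270,238),(271,297)],[5,5,5],T).round(1))
E
python3 -m jog '[[-1.8,1.8,0,0,0,0,90],[0,0,4,0,0,0,85],[0,0,5,0,0,0,80],[0,0,4,0,0,0,80],[0,0,2,0,0,0,80],[0,0,0.4,0,0,0,80],[0,0,0,0,0,0,80],[0,0,0,0,0,0,80]]'; python3 look.py pics/w19.png
```

```text
[[453.1 -72.3   5. ]
 [453.1 -87.4   5. ]
 [397.5 -86.9   5. ]]
clock: 20.95
eef_pos: [458.7, -151.9, 6.8]
eef_rot: [3.141, -0.002, 0.002]
wrist_force: [-1.5, 0.3, -0.1]
finger_gap: 75.0
20.95 [ 458.7 -151.9    6.8] [ 3.141e+00 -2.000e-03  2.000e-03] 75.0
```

View pics/w19.png

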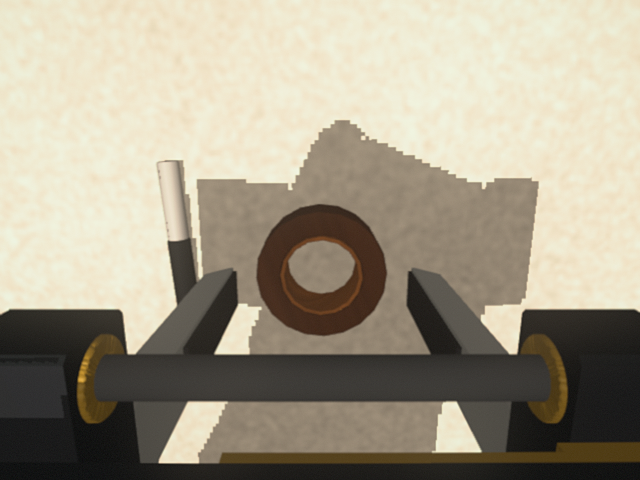

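```bash
python3 -m jog '[[0,0,0.2,0,0,0,80],[0,0,0,0,0,0,0],[0,0,0,0,0,0,0],[0,0,0,0,0,0,0],[0,0,0,0,0,0,0],[0,0,0,0,0,0,0],[0,0,0,0,0,0,0]]' 25; python3 look.py pics/w20.png
```

```text
clock: 21.7
eef_pos: [457.6, -151.9, 3.6]
eef_rot: [3.142, -0.0, 0.002]
wrist_force: [0.0, 0.4, 0.7]
finger_gap: 30.8
21.7 [ 457.6 -151.9    3.6] [ 3.142e+00 -0.000e+00  2.000e-03] 30.8
```

View pics/w20.png

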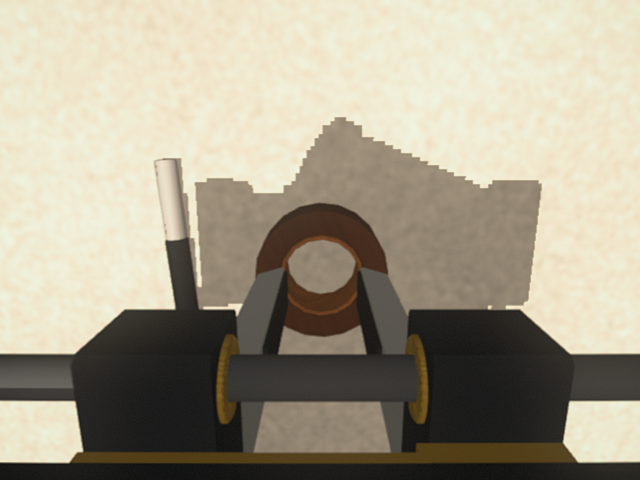

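```bash
python3 - <<'E'
from h import *
from cell import vision
s=vision.camera("scene");crop(s["color"],250,120,200,150,4,"pics/s3.png")
E
```

```text
(no output)
```

View pics/s3.png

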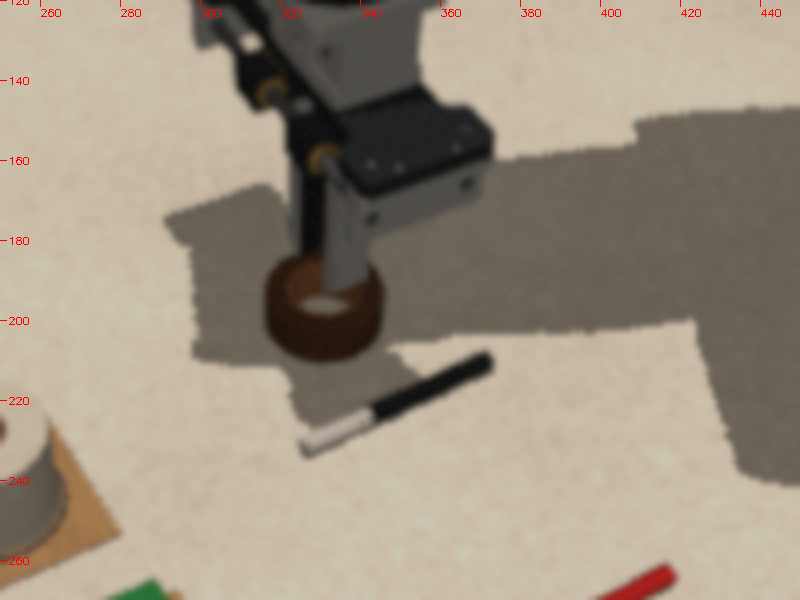

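```bash
python3 -m jog '[[0,0,0,0,0,0,80],[0,0,0,0,0,0,80],[0,0,0,0,0,0,80],[0,0,0,0,0,0,80]]'; python3 -m jog '[[0,0,0,0,0,0,80],[0,0,0,0,0,0,80],[0,0,0,0,0,0,80],[0,0,0,0,0,0,80]]'; python3 look.py pics/w21.png
```

```text
clock: 22.2
eef_pos: [457.6, -151.9, 3.6]
eef_rot: [-3.142, 0.0, 0.002]
wrist_force: [0.0, -0.1, 0.2]
finger_gap: 51.4
clock: 22.6
eef_pos: [457.6, -151.9, 3.6]
eef_rot: [3.142, -0.0, 0.002]
wrist_force: [-1.1, 0.2, -0.2]
finger_gap: 74.8
22.6 [ 457.6 -151.9    3.6] [ 3.142e+00 -0.000e+00  2.000e-03] 74.8
```

View pics/w21.png

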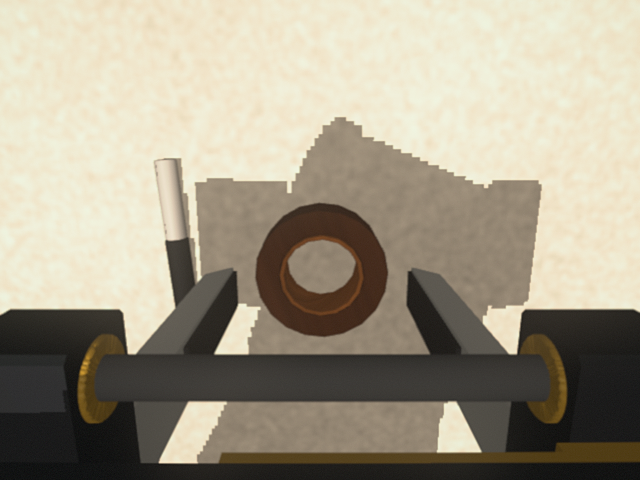

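```bash
python3 -m jog '[[0,0,0.15,0,0,0,80],[0,0,0.1,0,0,0,80],[0,0,0,0,0,0,66],[0,0,0,0,0,0,66],[0,0,0,0,0,0,60],[0,0,0,0,0,0,60],[0,0,0,0,0,0,60],[0,0,0,0,0,0,60]]' 20; python3 look.py pics/w22.png
```

```text
clock: 23.45
eef_pos: [457.6, -151.9, 1.1]
eef_rot: [3.142, -0.0, 0.002]
wrist_force: [0.8, 0.2, -0.1]
finger_gap: 56.4
23.45 [ 457.6 -151.9    1.1] [ 3.142e+00 -0.000e+00  2.000e-03] 56.4
```

View pics/w22.png

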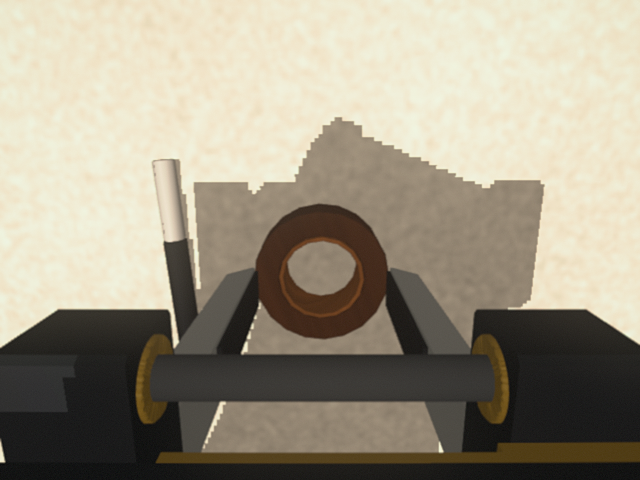

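```bash
python3 - <<'E'
from h import *;import pickle
c=pickle.load(open("w.pkl","rb"));T=c["tool_from_camera"]
for z in (0,-10,-18.8,-24,-30): print(z,proj(c,[(0,0,z),(8,28.2,z),(-8,28.2,z),(8,32,z)],T).round(0).tolist())
E
```

```text
0 [[322.0, 264.0], [377.0, 249.0], [376.0, 279.0], [384.0, 249.0]]
-10 [[322.0, 270.0], [379.0, 255.0], [378.0, 285.0], [387.0, 255.0]]
-18.8 [[322.0, 276.0], [382.0, 260.0], [380.0, 291.0], [390.0, 260.0]]
-24 [[322.0, 279.0], [383.0, 263.0], [382.0, 295.0], [391.0, 263.0]]
-30 [[322.0, 284.0], [385.0, 267.0], [384.0, 300.0], [393.0, 267.0]]
```

```bash
python3 - <<'E'
from h import *;import pickle
s=pickle.load(open("scene0.pkl","rb"))
for z in (4,20,38): print(z,proj(s,[(x,-151.9+y,z) for x in(450,466) for y in (15.4,28)]).round(0).tolist())
E
python3 -m jog '[[0,0,0,0,0,0,80],[0,0,0,0,0,0,80],[0,0,0,0,0,0,80],[0,0,0,0,0,0,80],[0,0,0,0,0,0,80]]'
```

```text
4 [[337.0, 202.0], [340.0, 206.0], [330.0, 205.0], [333.0, 209.0]]
20 [[337.0, 197.0], [340.0, 201.0], [330.0, 199.0], [333.0, 203.0]]
38 [[337.0, 191.0], [340.0, 195.0], [331.0, 193.0], [334.0, 197.0]]
clock: 24.0
eef_pos: [457.6, -151.9, 1.1]
eef_rot: [-3.142, 0.0, 0.002]
wrist_force: [-0.7, -0.1, -0.3]
finger_gap: 75.1
```

```bash
python3 -m jog '[[0.05,0,1,0,0,0,80],[0,0,0.6,0,0,0,80],[0,0,0.4,0,0,0,80],[0,0,0.3,0,0,0,80],[0,0,0,0,0,0,80],[0,0,0,0,0,0,80]]'; python3 look.py pics/w23.png
```

```text
clock: 24.6
eef_pos: [458.1, -151.9, -21.8]
eef_rot: [3.142, -0.0, 0.002]
wrist_force: [0.3, 0.3, 0.4]
finger_gap: 75.0
24.6 [ 458.1 -151.9  -21.8] [ 3.142e+00 -0.000e+00  2.000e-03] 75.0
```

View pics/w23.png

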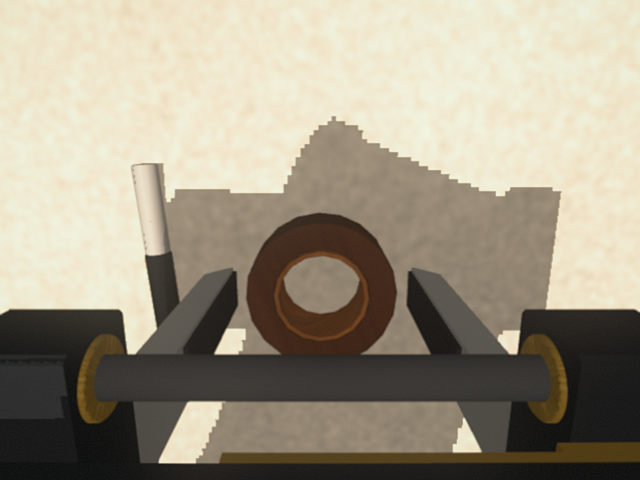

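```bash
python3 -m jog '[[0,0,0.4,0,0,0,80],[0,0,0.2,0,0,0,80],[0,0,0,0,0,0,80],[0,0,0,0,0,0,0],[0,0,0,0,0,0,0],[0,0,0,0,0,0,0],[0,0,0,0,0,0,0]]' 25; python3 look.py pics/w24.png
```

```text
clock: 25.35
eef_pos: [458.1, -151.9, -27.8]
eef_rot: [3.142, -0.0, 0.002]
wrist_force: [-0.3, -0.5, -0.9]
finger_gap: 63.7
25.35 [ 458.1 -151.9  -27.8] [ 3.142e+00 -0.000e+00  2.000e-03] 63.7
```

View pics/w24.png

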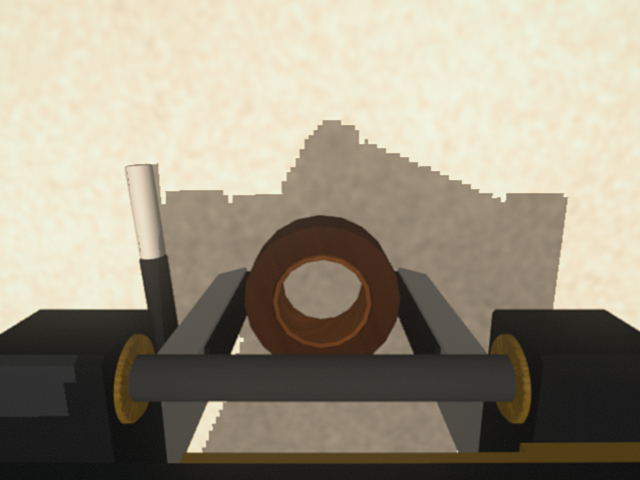

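```bash
python3 -m jog '[[0,0,-2,0,0,0,0],[0,0,-5,0,0,0,0],[0,0,-4,0,0,0,0],[3,-0.5,-1,0,0,0,0],[4,-1,0,0,0,0,0],[4,-1,0,0,0,0,0],[4,-0.6,0,0,0,0,0],[3,-0.4,0,0,0,0,0]]'; python3 -m jog '[[2.2,0,0,0,0,0,0],[0,0,0,0,0,0,0],[0,0,0,0,0,0,0]]'; python3 look.py pics/w25.png; python3 - <<'E'
from h import *;import pickle
c=pickle.load(open("w.pkl","rb"))
for p,r,uv in (((647.7,19.8,107),(-3.142,.001,.052),(538,229)),((662.7,-116.3,18),(-3.142,0,0),(322.8,291))):
    T=wristT(dict(eef_pos=np.array(p),eef_rot=r),c); print(at_z(c,[uv],58,T).round(1))
E
```

```text
clock: 26.2
eef_pos: [639.7, -115.7, 91.7]
eef_rot: [-3.141, 0.0, 0.002]
wrist_force: [-0.1, -0.1, -0.9]
finger_gap: 63.5
clock: 26.5
eef_pos: [659.5, -116.4, 91.4]
eef_rot: [-3.141, 0.001, 0.002]
wrist_force: [-0.2, 0.4, -1.3]
finger_gap: 63.2
26.5 [ 659.5 -116.4   91.4] [-3.141e+00  1.000e-03  2.000e-03] 63.2
[[ 662.7 -115.9   58. ]]
[[ 662.9 -116.5   58. ]]
```

View pics/w25.png

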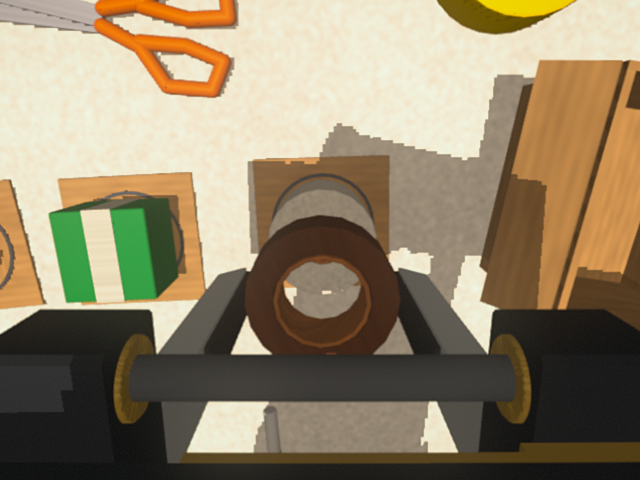

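```bash
python3 - <<'E'
from h import *;import pickle
c=pickle.load(open("w.pkl","rb"));T=c["T"]
crop(c["color"],240,205,170,155,4,"pics/w25c.png")
print(at_z(c,[(322.5,302)],[144.2],T).round(1))
E
```

```text
[[ 659.9 -116.5  144.2]]
```

View pics/w25c.png

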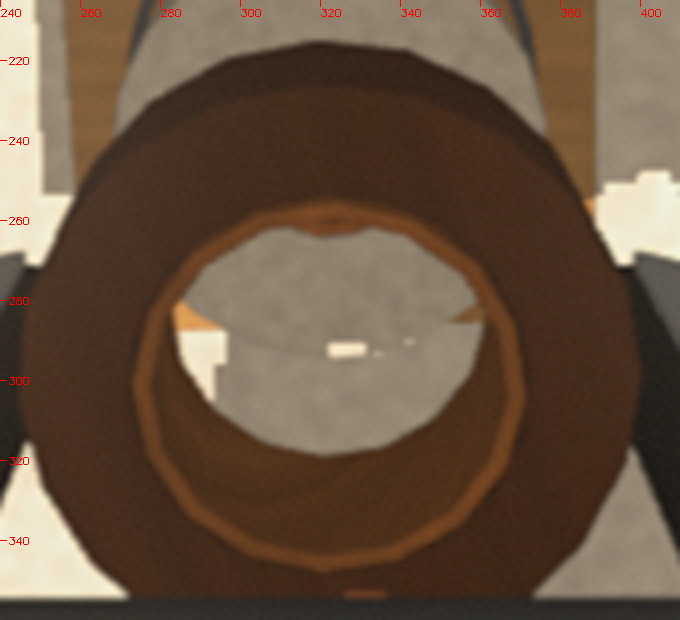

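```bash
python3 -m jog '[[0.27,0,3,0,0,0,0],[0,0,2,0,0,0,0],[0,0,0.7,0,0,0,0],[0,0,0.2,0,0,0,0],[0,0,0,0,0,0,0],[0,0,0,0,0,0,0]]'; python3 look.py pics/w26.png
```

```text
clock: 27.15
eef_pos: [663.2, -116.7, 34.5]
eef_rot: [3.141, -0.002, 0.002]
wrist_force: [0.2, 0.1, -0.2]
finger_gap: 63.5
27.15 [ 663.2 -116.7   34.5] [ 3.141e+00 -2.000e-03  2.000e-03] 63.5
```

View pics/w26.png

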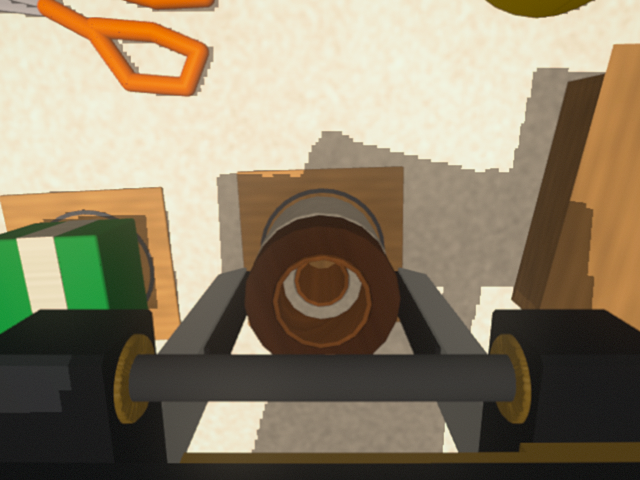

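```bash
python3 -m jog '[[0,0,0.2,0,0,0,0],[0,0,0.1,0,0,0,0],[0,0,0,0,0,0,0],[0,0,0,0,0,0,0]]'
```

```text
clock: 27.6
eef_pos: [662.8, -116.5, 30.2]
eef_rot: [3.142, -0.0, 0.002]
wrist_force: [-0.2, -0.1, 0.1]
finger_gap: 63.7
```

```bash
python3 -m jog '[[0,0,0,0,0,0,80],[0,0,0,0,0,0,80],[0,0,0,0,0,0,80],[0,0,0,0,0,0,80]]'; python3 look.py pics/w27.png
```

```text
clock: 28.0
eef_pos: [662.7, -116.5, 30.1]
eef_rot: [-3.142, 0.0, 0.002]
wrist_force: [0.6, -1.1, -1.2]
finger_gap: 75.0
28.0 [ 662.7 -116.5   30.1] [-3.142e+00  0.000e+00  2.000e-03] 75.0
```

View pics/w27.png

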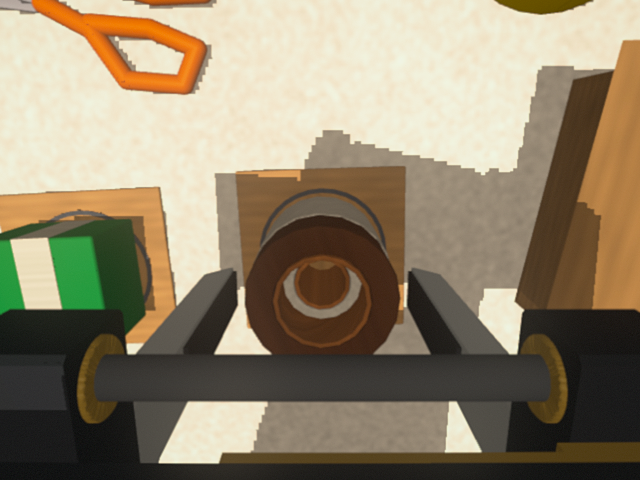

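```bash
python3 -m jog '[[0,0,-2,0,0,0,80],[0,0,-4,0,0,0,100],[0,0,-4,0,0,0,100],[-3,-2,0,0,0,0,100],[-4,-3,0,0,0,0,100],[-4,-4,0,0,0,0,100],[-4,-4,0,0,0,0,100],[-3,-4,0,0,0,0,100]]'; python3 -m jog '[[-1,-4,0,0,0,0,100],[0,-3.5,0,0,0,0,100],[0,-2,0,0,0,0,100],[0,0,0,0,0,0,100],[0,0,0,0,0,0,100]]'; python3 look.py pics/w28.png
```

```text
clock: 28.85
eef_pos: [489.9, 44.7, 130.2]
eef_rot: [-3.142, -0.0, 0.001]
wrist_force: [1.0, 0.9, 0.8]
finger_gap: 93.7
clock: 29.35
eef_pos: [481.5, 138.7, 130.1]
eef_rot: [3.141, 0.0, 0.003]
wrist_force: [0.2, 0.3, 0.3]
finger_gap: 94.1
29.35 [481.5 138.7 130.1] [3.141e+00 0.000e+00 3.000e-03] 94.1
```

View pics/w28.png

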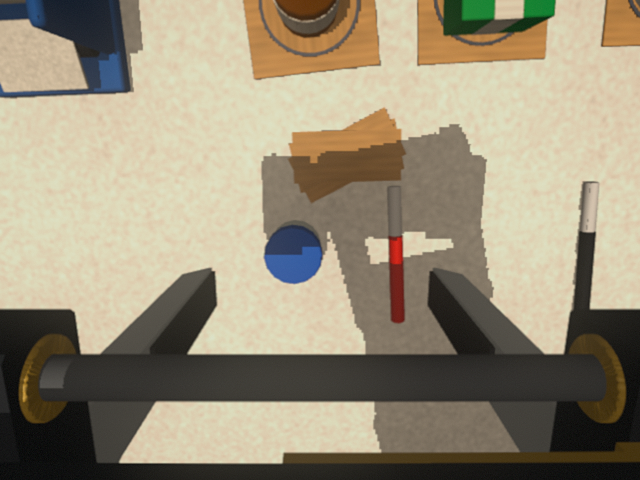

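```bash
python3 - <<'E'
from h import *;import pickle
c=pickle.load(open("w.pkl","rb"));T=c["T"]
crop(c["color"],250,210,90,90,6,"pics/w28c.png")
print(at_z(c,[(293.3,254.5),(388,250)],[40,5],T).round(1))
E
```

```text
[[461.2 159.8  40. ]
 [455.3  84.4   5. ]]
```

View pics/w28c.png

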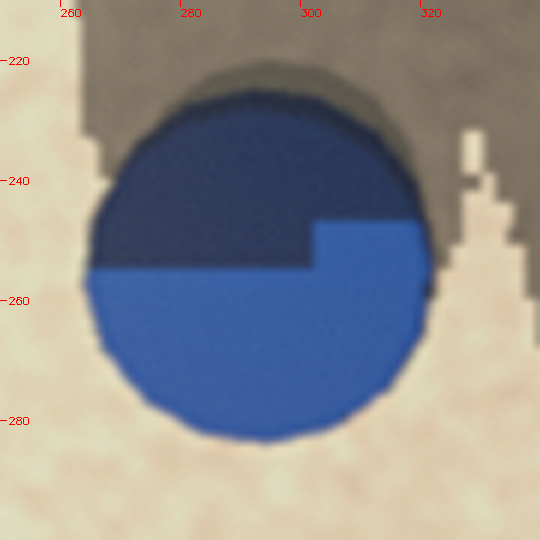

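```bash
python3 -m jog '[[-2.05,-2.1,0,0,0,0,90],[0,0,4,0,0,0,80],[0,0,5,0,0,0,70],[0,0,4,0,0,0,70],[0,0,1.5,0,0,0,70],[0,0,0.5,0,0,0,70],[0,0,0,0,0,0,70],[0,0,0,0,0,0,70]]'; python3 look.py pics/w29.png
```

```text
clock: 30.2
eef_pos: [461.9, 159.6, -18.7]
eef_rot: [-3.141, -0.002, 0.001]
wrist_force: [0.6, -0.6, 0.1]
finger_gap: 65.6
30.2 [461.9 159.6 -18.7] [-3.141e+00 -2.000e-03  1.000e-03] 65.6
```

View pics/w29.png

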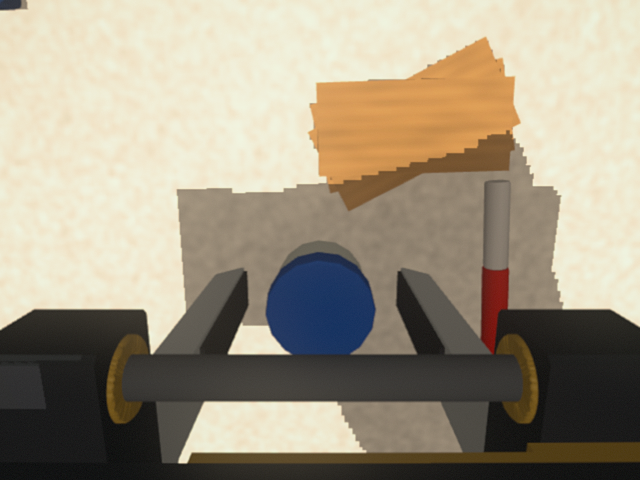

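Lid centred between the fingers (columns 266–375, mid 320.5). Close.

```bash
python3 -m jog '[[0,0,0,0,0,0,0],[0,0,0,0,0,0,0],[0,0,0,0,0,0,0],[0,0,0,0,0,0,0],[0,0,0,0,0,0,0],[0,0,0,0,0,0,0]]' 20; python3 -m jog '[[0,0,-2,0,0,0,0],[0,0,-4,0,0,0,0],[0,0,-4,0,0,0,0],[1,2,-2,0,0,0,0],[3,4,0,0,0,-0.05,0],[4,4,0,0,0,0,0],[4,2.9,0,0,0,0,0],[4,0,0,0,0,0,0]]'; python3 -m jog '[[2,0,0,0,0,0,0],[1,0,0,0,0,0,0],[0,0,0,0,0,0,0],[0,0,0,0,0,0,0]]'; python3 look.py pics/w30.png
```

```text
clock: 30.85
eef_pos: [461.2, 159.9, -19.6]
eef_rot: [-3.141, -0.0, 0.002]
wrist_force: [-2.0, -0.4, 6.2]
finger_gap: 43.1
clock: 31.65
eef_pos: [621.1, 38.0, 99.9]
eef_rot: [3.141, 0.0, 0.048]
wrist_force: [-0.7, 0.0, -1.1]
finger_gap: 43.5
clock: 32.05
eef_pos: [649.0, 43.2, 99.6]
eef_rot: [-3.142, 0.001, 0.052]
wrist_force: [-0.7, 0.4, -1.6]
finger_gap: 43.7
32.05 [649.   43.2  99.6] [-3.142e+00  1.000e-03  5.200e-02] 43.7
```

View pics/w30.png

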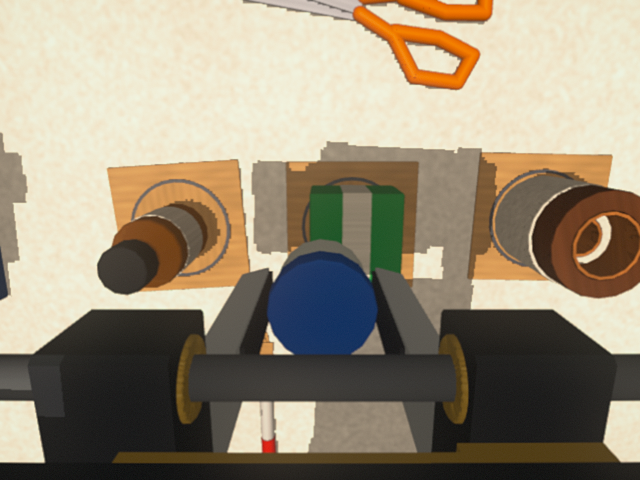

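```bash
python3 - <<'E'
from h import *;import pickle
c=pickle.load(open("w.pkl","rb"));T=c["T"]
crop(c["color"],290,170,140,140,5,"pics/w30c.png")
E
python3 -m jog '[[0,2.18,0,0,0,0,0],[0,0,0,0,0,0,0],[0,0,0,0,0,0,0]]'; python3 look.py pics/w31.png
```

```text
clock: 32.4
eef_pos: [650.4, 21.4, 100.4]
eef_rot: [-3.141, -0.0, 0.051]
wrist_force: [0.3, 0.3, -1.2]
finger_gap: 43.1
32.4 [650.4  21.4 100.4] [-3.141 -0.     0.051] 43.1
```

View pics/w30c.png

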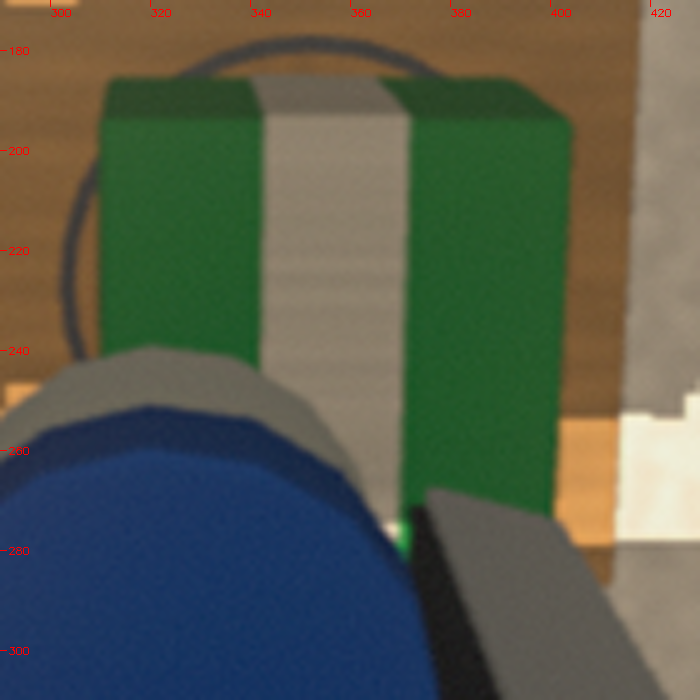

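View pics/w31.png

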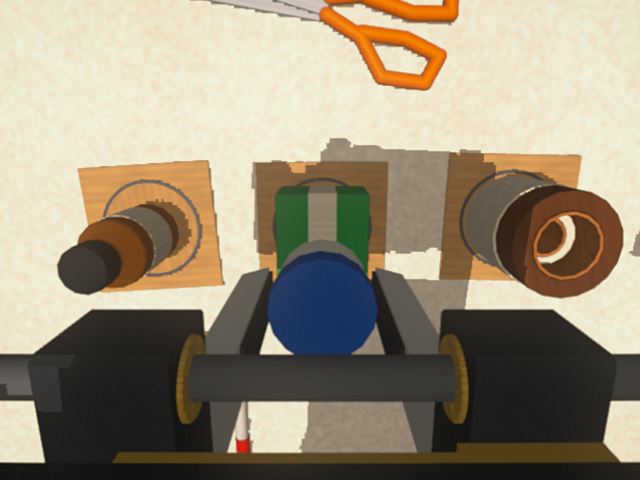

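```bash
python3 - <<'E'
from h import *;import pickle
c=pickle.load(open("w.pkl","rb"))
T=wristT(dict(eef_pos=np.array((649,43.2,99.6)),eef_rot=(-3.142,.001,.052)),c)
q=at_z(c,[(310.4,193.4),(404.2,195.4)],48,T);d=q[0]-q[1];L=np.linalg.norm(d);d/=L
print(q.round(1),L,np.arctan2(-d[0],d[1]),(q.mean(0)-30*np.array([d[1],-d[0],0])).round(1))
print(at_z(c,[(322.5,304)],[100.4+19.6+40],c["T"]).round(1))
E
```

```text
[[678.8  52.   48. ]
 [680.5  -6.5  48. ]] 58.58471226180356 0.030440831628682514 [649.7  21.8  48. ]
[[652.6  21.5 160. ]]
```

```bash
python3 -m jog '[[-0.03,-0.02,3,0,0,0,0],[0,0,2.5,0,0,0,0],[0,0,1,0,0,0,0],[0,0,0.3,0,0,0,0],[0,0,0.2,0,0,0,0],[0,0,0,0,0,0,0],[0,0,0,0,0,0,0]]'; python3 look.py pics/w32.png
```

```text
clock: 33.15
eef_pos: [650.9, 21.6, 31.2]
eef_rot: [3.141, -0.002, 0.052]
wrist_force: [0.1, -0.1, -1.1]
finger_gap: 43.3
33.15 [650.9  21.6  31.2] [ 3.141e+00 -2.000e-03  5.200e-02] 43.3
```

View pics/w32.png

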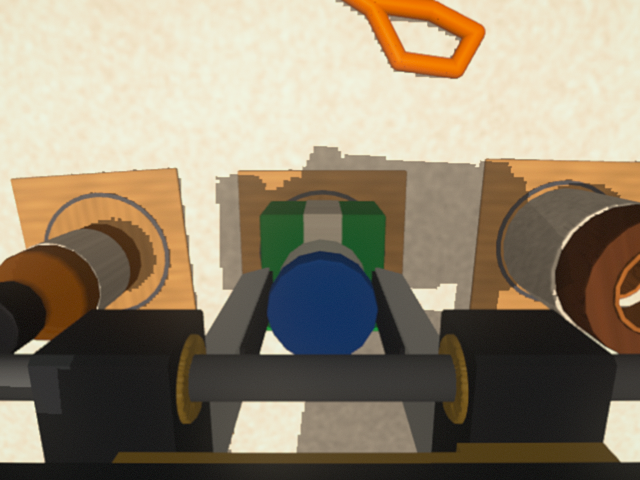

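```bash
python3 -m jog '[[0,0,0.2,0,0,0,0],[0,0,0,0,0,0,0],[0,0,0,0,0,0,0],[0,0,0,0,0,0,0]]'
```

```text
clock: 33.6
eef_pos: [650.7, 21.6, 28.5]
eef_rot: [3.142, -0.001, 0.052]
wrist_force: [1.5, -0.7, 3.0]
finger_gap: 43.7
```

```bash
python3 -m jog '[[0,0,0,0,0,0,65],[0,0,0,0,0,0,65],[0,0,0,0,0,0,65],[0,0,0,0,0,0,65]]'; python3 look.py pics/w33.png;  python3 -m jog '[[0,0,-2,0,0,0,65],[0,0,-4,0,0,0,65],[0,0,-5,0,0,0,65],[0,0,-5,0,0,0,80],[-4,0,-2,0,0,0,80],[-4,0,0,0,0,0,80],[-4,0,0,0,0,0,80],[-4,0,0,0,0,0,80]]'; python3 -m jog '[[-4,0,0,0,0,0,80],[-4,0,0,0,0,0,80],[-2,0,0,0,0,0,80],[0,0,0,0,0,0,80],[0,0,0,0,0,0,80]]'; python3 - <<'E'
from h import *;import pickle
from cell import vision
c=vision.camera("top");pickle.dump(c,open("top1.pkl","wb"));crop(c["color"],190,120,200,110,4,"pics/top1.png")
c=vision.camera("scene");pickle.dump(c,open("scene1.pkl","wb"));crop(c["color"],200,190,190,190,3,"pics/scene1.png")
E
```

```text
clock: 34.0
eef_pos: [650.3, 21.6, 27.9]
eef_rot: [-3.142, 0.0, 0.052]
wrist_force: [0.6, 0.0, 0.4]
finger_gap: 61.4
34.0 [650.3  21.6  27.9] [-3.142  0.     0.052] 61.4
clock: 34.85
eef_pos: [488.9, 13.2, 208.0]
eef_rot: [3.142, -0.0, 0.052]
wrist_force: [0.5, -0.4, 0.2]
finger_gap: 75.4
clock: 35.35
eef_pos: [391.3, 8.1, 208.5]
eef_rot: [3.141, -0.001, 0.052]
wrist_force: [0.6, -0.4, -0.1]
finger_gap: 75.2
```

View pics/top1.png

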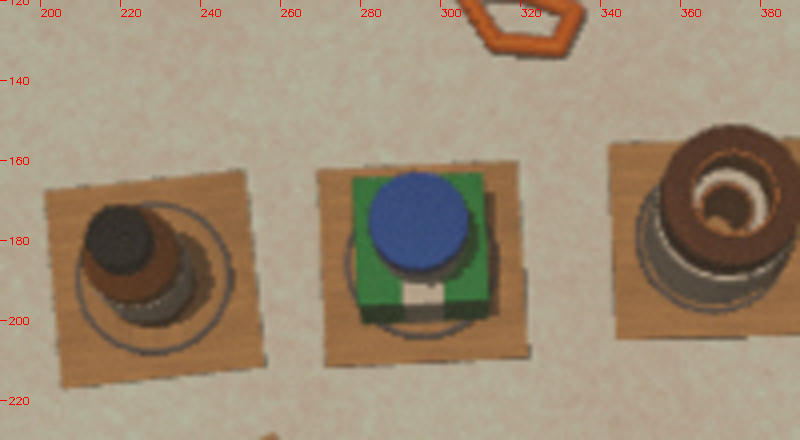

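View pics/scene1.png

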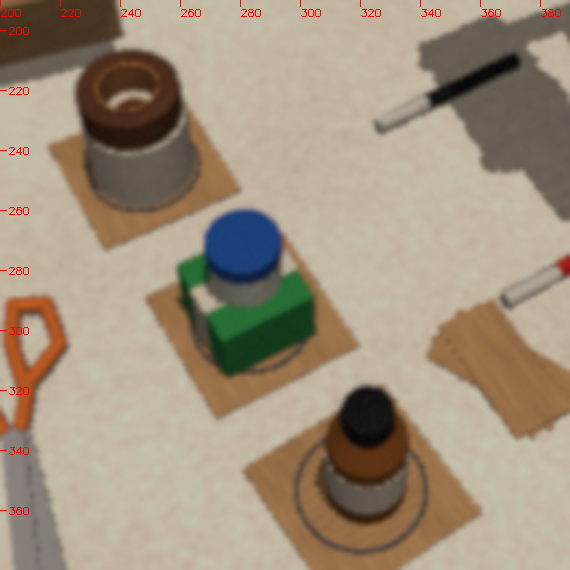

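View pics/w33.png

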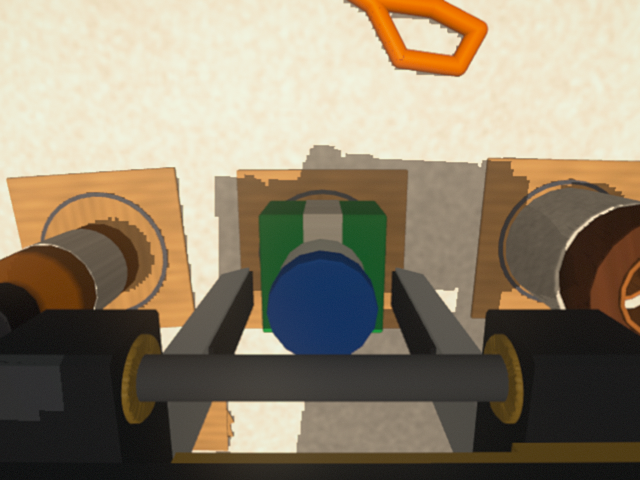

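```bash
python3 - <<'E'
from h import *;import pickle
c=pickle.load(open("top1.pkl","rb"))
f=lambda u,v:(u/4+190,v/4+120)
print(at_z(c,[f(120,240),f(421,239),f(419,221),f(731,198)],[98,48,88,83]).round(1))
s=pickle.load(open("scene1.pkl","rb"))
print("scene lid",at_z(s,[(243/3+200,240/3+190),(129/3+200,92/3+190),(368/3+200,410/3+190)],[88,83,98]).round(1))
E
```

```text
[[ 636.2  149.1   98. ]
 [ 649.6   22.1   48. ]
 [ 647.8   22.1   88. ]
 [ 660.2 -114.1   83. ]]
scene lid [[ 648.5   23.2   88. ]
 [ 662.6 -110.6   83. ]
 [ 638.9  151.4   98. ]]
```

```bash
python3 - <<'E'
from cell import order,monitor
print(order.sign_off(), monitor.read_state()["clock"])
E
```

```text
the job is handed in; nothing more can be done
the job is handed in; nothing more can be done
```

The order is laid out as asked and handed in after about 35 s of robot time. The bottle stands on the left card (by the dispenser), the green box on the middle card and the label roll on the right card (by the carton). The tape roll lies flat on the label roll and the jar stands on the box.

**Last checks:** the final top and scene pictures show everything upright and released, with the arm well clear. By the top camera the box, jar and tape are within about 2 mm of the centre of what is under them. The label roll was within about 1 mm of its card's centre by the wrist camera.

**Disagreements between cameras:**
- **Bottle:** the top camera puts the cap about 5 mm off the card's centre. It had also read the bottle 2–4 mm short before the pick, and the scene camera and the bottle's base in the pictures agree with the centre to about 2–3 mm.
- **Tape:** the scene camera reads it about 5 mm off in y. The wrist pictures at release showed it concentric with the roll's core.

**What went wrong on the way:**
- **Bottle grasp:** the first grip was off-centre and tilted the bottle slightly, so I let go, recentred and gripped again.
- **Fingertips:** the fingertips sit about 34 mm short of the reported TCP, so the first tape grasp closed in the air above it. I noticed this only then, so the bottle, roll and box had been gripped near their tops; they still landed properly. I set the heights for the tape and jar to allow for it.

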